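Put the bench headsets away in the cabinet

ROBOT

A 6-joint arm with a two-finger parallel gripper is mounted at the origin on the work surface. World frame = base frame: x ahead of the robot, y to its left, z up, the work surface at z = 0. Lengths are in m, angles in rad, forces in N, time in s.
With the tool pointing down it reaches from about 0.3 to 0.775 m from the base axis. Payload 14.6 kg.
Tool frame: the origin (TCP) lies midway between the tips of the shut fingers; the grasp point (between the pads) lies 19 mm behind it; z points along the fingers, y is the line along which they close (so a half turn about z gives the same grasp; the last joint's range is limited). The gripper opens to 94 mm and grips with 3 to 60 N. Pads are 16 mm wide; open, the fingers measure 119 mm over their backs; the gripper's body (75 mm by 177 mm) begins 78 mm behind the grasp point.
Start: joints at [-1.2, 0.3, 1.521, -0, 1.321, -0.067], TCP at [0.233, -0.498, 0.205] pointing down, gripper open.
Joint ranges: [-3.03, 3.03], [-0.79, 2.21], [0.23, 2.52], [-1.04, 4.18], [0, 3.07], [-2.55, 2.55]. Speed limits (rad/s): [2.22, 2.22, 2.57, 3.14, 3.14, 3.14].

INTERFACE

Orientations are given as [roll, pitch, yaw] about the fixed x, y, z axes, in that order (R = Rz(yaw) Ry(pitch) Rx(roll)).
In Python, from station import telemetry, optics, ctrl gives the robot as it stands.
- The arm moves only by the tool carry_out, never from a script. Its argument "plan" is a list that holds one entry, the list of rows, each a list of 7 numbers: the shift along the tool's x, y, z in mm, then the turn, a rotation vector about the tool's x, y, z in rad, then the finger opening in mm, from 0 to 94. A call has 1 to 20 rows; each row shifts and turns the commanded pose from where the row before left it, along the tool's axes as they then stand; what a row does not reach is not made up. A row lasts 1/12 s, in which the tool goes at most 41.7 mm and 7.16 degrees, less where a joint would pass 70% of its speed; a pose out of reach is approached as far as the arm can. A call with a gripper value outside its range is refused whole. The fingers move at their own pace and stop on an object; "squeeze" is the grip in N (left out, the last holds). Time passes only in rows, so rows that do not move let the fingers close. It gives the time, the measured TCP pose, the force, the opening and the grip force at its end, in the units of the state.
- telemetry.get_obs(): the state, without advancing time (a new reading comes with each control period).
- optics.camera(name): name is "scene" or "top" or "wrist"; returns a dict with "pixels" (384x512x3 uint8, red, green, blue), "intrinsics" (3x3 intrinsics, pixels), "origin" and "rotation" of the camera in the world. Camera axes: x right, y down, z forward; pixel columns grow to the right and rows downward; lengths in m; the calibration is good to about 2 mm. A picture is of the moment at which its call begins. There is no depth.
- ctrl.hand_in(): hands the job in; it is judged then, once.
The state is a dict: "time_s": time; "qpos": joint angles; "joint_vel": joint speeds; "tau": joint torques, N m; "ee_pos": TCP position; "eef_rot": TCP orientation; "force": force on the tool from outside, world axes, zero at the start; "moment": the same for the moment, N m; "grip_width": finger opening in m; "grip_force": force on a finger pad.
Only numpy, scipy, OpenCV 4.12 (cv2) and the standard library are available. Lean on these libraries where they do the work, as an engineer would, in place of code of your own. Each camera call takes 0.05 s, during which the arm holds its last target. There are 200 camera calls.

TASK

Put the headsets away for the night: open the cabinet door wide by its handle, hang every headset standing on the bench over the hanging bar on the inside of the door, one pad on each side of the bar, and then shut the door fully and gently so that they hang inside. Leave the other things on the bench where they are.

Things in the scene. Friction and masses are not known exactly. Their poses are not given: they have to be found in the camera images.
- door (a joint): the cabinet's glazed door on an upright hinge: 0 = shut, grows as it opens, stop at 1.6 rad; at the start shut or a little ajar. Stays where it is left (stiff hinge, about 0.7 N m, no spring or latch). 320 mm wide, 12 mm thick, 16 to 250 mm above the bench
- cabinet: white bench cabinet at the robot's left, fixed, 330 mm wide, 210 deep, 260 high, closed roof, empty inside. Its front looks roughly to world -y. Origin: centre of its underside; its own -x is its front, z up; the hinge is at the front on its -y side, the side farther from the robot
- door_hinge (a point): point on the hinge line, 245 mm above the bench. Its axes turn with the door: y along the door from hinge to free edge, x out of the door's inner face (into the cabinet when shut), z up. Seen from above the door opens counter-clockwise: the free edge comes out towards -y and the inner face ends up looking at the robot
- handle_top (a point): top end of the door handle, 251 mm above the bench: an upright round bar 12 mm thick, reaching 117 mm down, its axis 40 mm from the door panel's inner face (about 28 mm off the outer face) and 298 mm from the hinge. Can be pinched from above, a finger on either side; thin struts join it to the door 36 and 101 mm below its top. Axes as door_hinge
- bar_mid (a point): middle of the hanging bar on the door's inner side, on top of the bar: a level steel rod 12 mm thick, 230 mm long, along the door, its top 175 mm above the bench, its axis 82 mm from the door's inner face; at each end a 12 mm arm joins it to the door at the same height. Moves with the door; axes as door_hinge (y along the bar)
- bar_hinge_end (a point): end of the bar nearest the hinge (45 mm from it), on the top of the bar; axes as door_hinge
- bar_free_end (a point): end of the bar nearest the door's free edge (275 mm from the hinge), on the top of the bar; axes as door_hinge
- headset1: rigid black headset, one of up to four alike (some absent), about 160 g, standing on its two ear pads. Origin: centre of its underside; z up, x from pad to pad (both ways alike). Arch 130 mm wide, 143 high; pads 22 x 48 x 40 mm (x, y, z), 86 mm apart; band 20 mm wide, its crown falling 12 degrees to either side; on it a grey block 28 x 24 mm (x, y), 114 to 143 mm up, good to grip
- headset1_crown (a point): point under the middle of headset1's crown, 108 mm above its origin: where the bar's top should come
- headset2: another headset just like headset1 (may be absent); same origin and axes
- headset2_crown (a point): point under the middle of headset2's crown, 108 mm above its origin: where the bar's top should come
- headset3: another headset just like headset1 (may be absent); same origin and axes
- headset3_crown (a point): point under the middle of headset3's crown, 108 mm above its origin: where the bar's top should come
- headset4: another headset just like headset1 (may be absent); same origin and axes
- headset4_crown (a point): point under the middle of headset4's crown, 108 mm above its origin: where the bar's top should come
- screwdriver: bystander: screwdriver 170 mm long lying on the bench, origin in its underside
- servo: bystander: small black servo block 40 x 20 x 38 mm, origin in its underside
- oil: bystander: small oil bottle, 36 mm wide and 70 mm high, origin in its underside
- dish: bystander: shallow glass dish, 90 mm wide and 22 mm high, origin in its underside
- wrench: bystander: small wrench, 130 mm long, lying, origin in its underside
- parts_bin: bystander: clear parts bin 90 x 60 x 35 mm, origin in its underside
Mind the look-alikes: they are no part of the job. Leave any blue or green look-alike of the headset3 alone.

How it is judged:
By the outcome, as a careful person would: the job done as asked, in the order asked, and still so for the second after the job is handed in, with the robot touching nothing.
Of headset1, headset2, headset3, headset4 only 3 to 4 are there at a start; the rules pass over those that are not, and their reading is None.
At some moment in a run one of headset1, headset2, headset3, headset4 may be knocked a few centimetres aside while the robot is not near it.
It also fails if it takes over 210 s, if anything falls off the work surface, if the arm or the gripper's body presses on something with over 40 N, if the wrist force passes 120 N, or if a joint passes its speed limit or range.

## Working session

There is one attempt and no reset: what is moved stays moved. The work goes in short steps, Python scripts to look and compute and a tool call to move; the robot and the scene stay as the last step left them, time stands still between calls to the robot, and variables do not carry over. Pictures are saved under pics/ and viewed, at most 14 in all, crops included, and the job is handed in when it is done.

Besides the shell and the picture viewer there is one more tool, called after ">>>" as name(argument=value, ...), one argument or row to a line, values as JSON. carry_out: Moves the arm, as the interface text tells. Its arguments: {"type":"object","properties":{"plan":{"type":"array","items":{"type":"array","items":{"type":"array","items":{"type":"number"}}}},"squeeze":{"type":"number"}},"required":["plan"]}

```bash
mkdir -p pics && ls && python3 - <<'E'
from station import telemetry, optics, ctrl
import cv2,numpy as np
o=telemetry.get_obs(); print(o)
for n in ("scene","top"):
    c=optics.camera(n); cv2.imwrite(f"pics/{n}0.png",cv2.resize(c["pixels"][:,:,::-1],None,fx=1.5,fy=1.5,interpolation=cv2.INTER_CUBIC))
    print(n,c["intrinsics"].tolist(),np.round(c["origin"],3),np.round(c["rotation"],3).tolist())
E
```

```text
pics
{'time_s': 0.0, 'qpos': array([-1.19960637e+00,  3.00464392e-01,  1.52158902e+00,  2.96854754e-06,
        1.32071841e+00, -6.65990592e-02]), 'joint_vel': array([ 0.00015829, -0.00022994, -0.00147227, -0.00091864, -0.00081191,
        0.00069363]), 'tau': array([ 5.19327496e-04, -5.31811953e+01, -3.52741134e+01,  7.08593940e-02,
        2.43858341e-02, -8.56647557e-05]), 'ee_pos': array([ 0.2330658 , -0.49787744,  0.20488666]), 'eef_rot': array([-3.14041629e+00, -8.13425944e-05,  4.37788232e-01]), 'force': array([ 0.53141291, -0.43386229, -1.02021185]), 'moment': array([ 0.02183171,  0.03639457, -0.04798825]), 'grip_force': 0.0, 'grip_width': 0.09397742855910987}
scene [[368.0923298068684, 0.0, 260.8813699229106], [0.0, 368.0923298068684, 191.70825553379137], [0.0, 0.0, 1.0]] [ 0.906 -0.813  0.923] [-2.259, 0.017, 0.485]
top [[419.3521624444015, 0.0, 258.6618496478469], [0.0, 419.3521624444015, 193.1899458647882], [0.0, 0.0, 1.0]] [ 0.279 -0.002  1.469] [-3.006, 0.003, -1.547]
```

View pics/scene0.png

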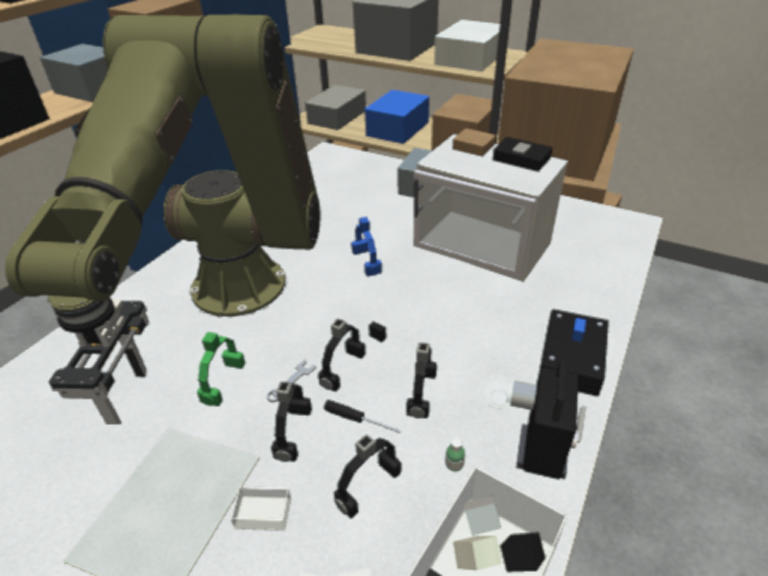

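View pics/top0.png

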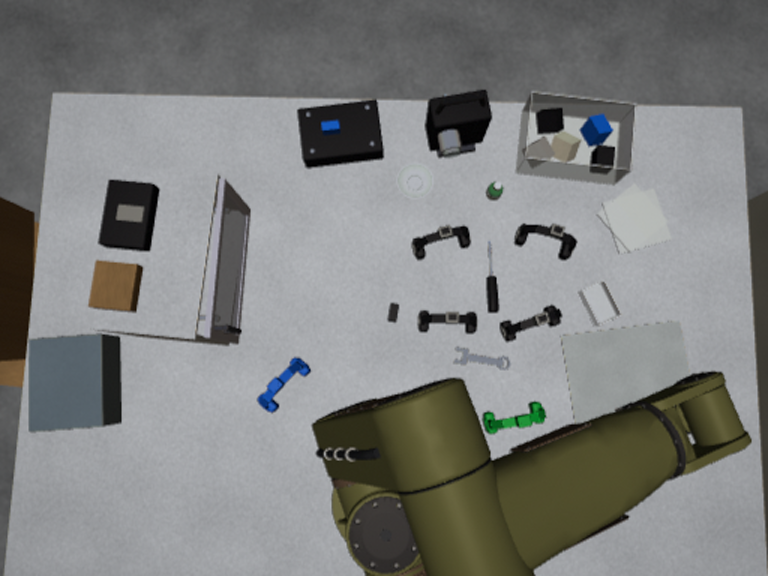

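The scene shows four black headsets (1.5x pixels: about 340,325; 423,345; 288,390; 370,443), plus a green and a blue decoy. The top view shows the same four, with grey blocks at 447,232; 558,230; 452,317; 541,318. The cabinet is at the left, its front edge at x≈200–245. Next, zoomed crops.

```bash
cat > h.py <<'E'
from station import telemetry, optics, ctrl
import cv2,numpy as np
from scipy.spatial.transform import Rotation as R
def cam(n):
    c=optics.camera(n); c["R"]=R.from_euler("xyz",c["rotation"]).as_matrix() if np.size(c["rotation"])==3 else np.array(c["rotation"]); return c
def ray(c,u,v,z):
    d=c["R"]@np.linalg.solve(c["intrinsics"],[u,v,1.]); o=np.array(c["origin"]); return o+d*(z-o[2])/d[2]
def proj(c,P):
    p=(np.atleast_2d(P)-c["origin"])@c["R"]@c["intrinsics"].T; return p[:,:2]/p[:,2:]
def crop(c,x0,y0,x1,y1,f,name):
    cv2.imwrite(f"pics/{name}.png",cv2.resize(c["pixels"][y0:y1,x0:x1,::-1],None,fx=f,fy=f,interpolation=cv2.INTER_CUBIC))
E
python3 - <<'E'
from h import *
import pickle
t=cam("top"); s=cam("scene"); pickle.dump((t,s),open("c0.pkl","wb"))
a=cv2.resize(t["pixels"][105:240,55:175,::-1],None,fx=4,fy=4,interpolation=cv2.INTER_CUBIC)
b=cv2.resize(t["pixels"][140:235,255:390,::-1],None,fx=4,fy=4,interpolation=cv2.INTER_CUBIC)
cv2.imwrite("pics/a.png",a)
cv2.imwrite("pics/b.png",b)
crop(s,265,80,385,190,5,"sc")
g=t["pixels"].astype(int)
for (u,v) in [(447,232),(558,230),(452,317),(541,318)]: print(ray(t,u/1.5,v/1.5,.143).round(3))
for (u,v) in [(220,177),(197,340)]: print(ray(t,u/1.5,v/1.5,.26).round(3))
E
```

```text
[ 0.588 -0.118  0.143]
[ 0.598 -0.357  0.143]
[ 0.405 -0.131  0.143]
[ 0.407 -0.319  0.143]
[0.662 0.345 0.26 ]
[0.338 0.37  0.26 ]
```

View pics/a.png

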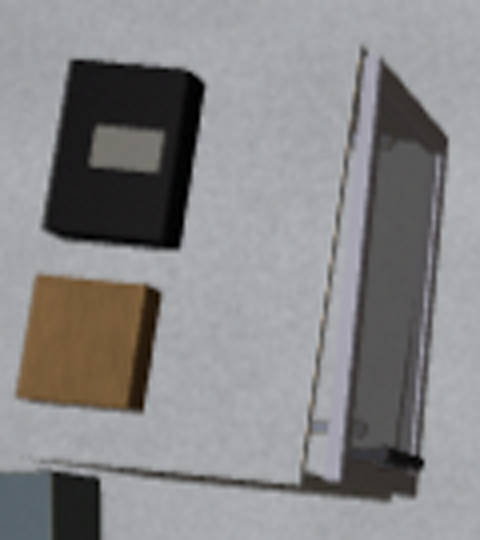

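View pics/b.png

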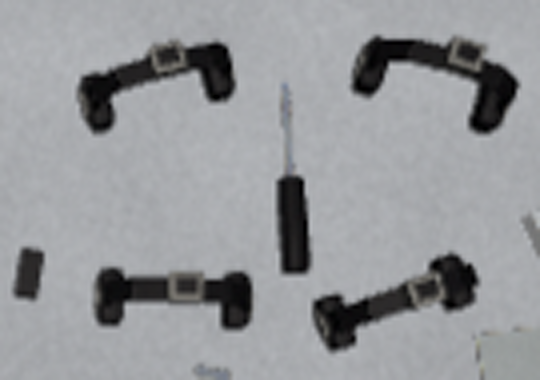

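View pics/sc.png

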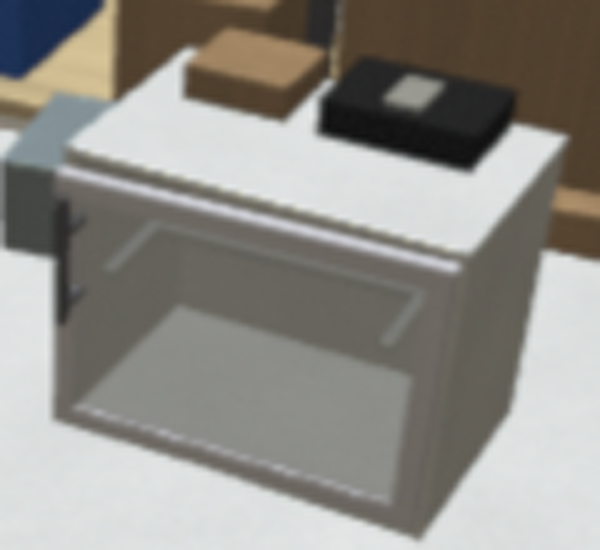

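The crops show the cabinet with its front looking to -y and the door nearly shut, the handle top near crop a (392,458). The roof front edge runs (363,47)–(302,483). Headset blocks are in crop b at (168,55), (467,53), (186,286) and (426,290).

```bash
cat >> h.py <<'E'
def rot(a): return np.array([[np.cos(a),-np.sin(a)],[np.sin(a),np.cos(a)]])
def door_pts(h,a):
    "h hinge xy, a = direction of door (hinge->free edge); returns world xy of local (x=into, y=along)"
    return lambda x,y: np.array(h)+rot(a-np.pi/2)@np.array([x,y])
def move(target,yaw,N,obs=None):
    "row for N equal steps from the present pose to target (tool down, yaw)"
    o=obs or telemetry.get_obs(); A=np.eye(4);B=np.eye(4)
    A[:3,:3]=R.from_euler("xyz",o["eef_rot"]).as_matrix();A[:3,3]=o["ee_pos"]
    B[:3,:3]=R.from_euler("xyz",[np.pi,0,yaw]).as_matrix();B[:3,3]=target
    from scipy.linalg import fractional_matrix_power as f
    D=np.real(f(np.linalg.inv(A)@B,1/N))
    print(N,"x",(D[:3,3]*1000).round(1),R.from_matrix(D[:3,:3]).as_rotvec().round(4))
E
python3 - <<'E'
from h import *
import pickle
t,s=pickle.load(open("c0.pkl","rb"))
A=lambda u,v,z:ray(t,55+u/4-.4,105+v/4-.4,z)
S=lambda u,v,z:ray(s,265+u/5-.4,80+v/5-.4,z)
print("roof front top", A(363,47,.26),A(302,483,.26), "back free",A(30,460,.26))
print("roof front scene",S(468,252,.26),S(68,155,.26))
print("door top outer edge",A(380,62,.25),A(345,480,.25),"scene",S(460,268,.25),S(60,172,.25))
print("handle top",A(392,458,.251),"scene",S(63,200,.251),"bot",A(420,465,.134),S(63,324,.134))
print("bottom door/cab",A(447,140,.016),A(415,495,.0),S(420,540,0),S(55,420,.016))
B=lambda u,v,z:ray(t,255+u/4-.4,140+v/4-.4,z)
for n,p,q,b in [("A",(97,112),(220,80),(168,55)),("B",(370,75),(492,105),(467,53)),("C",(110,305),(236,303),(186,286)),("D",(335,325),(460,280),(426,290))]:
    P,Q=B(*p,.02),B(*q,.02); d=Q-P; print(n,B(*b,.143).round(3),"yaw x",np.degrees(np.arctan2(d[1],d[0])).round(1),"len",np.linalg.norm(d).round(3),"mid",((P+Q)/2).round(3))
E
```

```text
roof front top [0.66747475 0.34931621 0.26      ] [0.34150827 0.37355237 0.26      ] back free [0.35337766 0.57125094 0.26      ]
roof front scene [0.66785396 0.35322451 0.26      ] [0.349921   0.36285659 0.26      ]
door top outer edge [0.65931983 0.33871936 0.25      ] [0.3449518  0.34553011 0.25      ] scene [0.66558081 0.34651759 0.25      ] [0.34823416 0.3523964  0.25      ]
handle top [0.36168606 0.31203099 0.251     ] scene [0.37061381 0.31140311 0.251     ] bot [0.36461972 0.31955089 0.134     ] [0.36657888 0.3228315  0.134     ]
bottom door/cab [0.66201753 0.34016287 0.016     ] [0.34692468 0.35473062 0.        ] [0.6691952  0.35247215 0.        ] [0.34644517 0.35189211 0.016     ]
A [ 0.593 -0.114  0.143] yaw x -73.8 len 0.112 mid [ 0.585 -0.116  0.02 ]
B [ 0.6   -0.355  0.143] yaw x -102.9 len 0.11 mid [ 0.596 -0.356  0.02 ]
C [ 0.406 -0.13   0.143] yaw x -87.7 len 0.109 mid [ 0.402 -0.131  0.02 ]
D [ 0.407 -0.32   0.143] yaw x -69.0 len 0.116 mid [ 0.408 -0.325  0.02 ]
```

```bash
python3 - <<'E'
from h import *
o=telemetry.get_obs()
move([.45,-.1,.33],.2,17,o)
p=dict(ee_pos=[.45,-.1,.33],eef_rot=[np.pi,0,.2])
move([.367,.305,.33],0,14,p)
E
```

```text
17 x [ 19.6 -18.1  -7.3] [-0.     0.     0.014]
14 x [ -2.8 -29.4   0. ] [ 0.     -0.      0.0143]
```

>>> carry_out(
  plan=[
    [[19.6,-18.1,-7.3,0,0,0.014,60],[19.6,-18.1,-7.3,0,0,0.014,26],[19.6,-18.1,-7.3,0,0,0.014,26],[19.6,-18.1,-7.3,0,0,0.014,26],[19.6,-18.1,-7.3,0,0,0.014,26],[19.6,-18.1,-7.3,0,0,0.014,26],[19.6,-18.1,-7.3,0,0,0.014,26],[19.6,-18.1,-7.3,0,0,0.014,26],[19.6,-18.1,-7.3,0,0,0.014,26],[19.6,-18.1,-7.3,0,0,0.014,26],[19.6,-18.1,-7.3,0,0,0.014,26],[19.6,-18.1,-7.3,0,0,0.014,26],[19.6,-18.1,-7.3,0,0,0.014,26],[19.6,-18.1,-7.3,0,0,0.014,26],[19.6,-18.1,-7.3,0,0,0.014,26],[19.6,-18.1,-7.3,0,0,0.014,26],[19.6,-18.1,-7.3,0,0,0.014,26]],
  ],
)

```text
time_s: 1.62
ee_pos: [0.4503, -0.0996, 0.3299]
eef_rot: [3.142, -0.0, 0.199]
force: [-0.5, -0.7, -0.8]
grip_width: 0.0261
grip_force: 0.0
```

>>> carry_out(
  plan=[
    [[-2.8,-29.4,0,0,0,0.0143,26],[-2.8,-29.4,0,0,0,0.0143,26],[-2.8,-29.4,0,0,0,0.0143,26],[-2.8,-29.4,0,0,0,0.0143,26],[-2.8,-29.4,0,0,0,0.0143,26],[-2.8,-29.4,0,0,0,0.0143,26],[-2.8,-29.4,0,0,0,0.0143,26],[-2.8,-29.4,0,0,0,0.0143,26],[-2.8,-29.4,0,0,0,0.0143,26],[-2.8,-29.4,0,0,0,0.0143,26],[-2.8,-29.4,0,0,0,0.0143,26],[-2.8,-29.4,0,0,0,0.0143,26],[-2.8,-29.4,0,0,0,0.0143,26],[-2.8,-29.4,0,0,0,0.0143,26],[0,0,0,0,0,0,26],[0,0,0,0,0,0,26]],
  ],
)

```text
time_s: 2.95
ee_pos: [0.3667, 0.3042, 0.329]
eef_rot: [3.141, 0.001, 0.002]
force: [0.0, -1.0, 0.1]
grip_width: 0.0261
grip_force: 0.0
```

```bash
python3 - <<'E'
from h import *
o=telemetry.get_obs(); print(o["time_s"],o["ee_pos"],o["eef_rot"],o["qpos"].round(2),o["force"].round(1))
w=cam("wrist"); print(np.round(w["origin"],4),np.round(w["R"],3).tolist())
import pickle; pickle.dump(w,open("w1.pkl","wb"))
crop(w,0,0,512,384,1.25,"w1")
E
```

```text
2.95 [0.36669958 0.30421896 0.32903069] [3.14092002e+00 8.97083675e-04 1.88087018e-03] [ 0.62  0.07  1.51 -0.    1.56  2.18] [ 0.  -1.   0.1]
[0.4396 0.3032 0.5078] [[0.002, -0.967, -0.256], [-1.0, -0.002, -0.001], [0.001, 0.256, -0.967]]
```

View pics/w1.png

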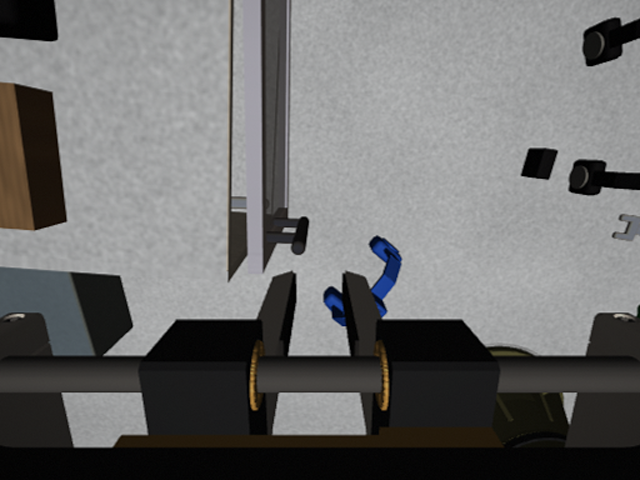

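The wrist view shows the handle top at about (299,247). The door's top edge at the free end spans (247–263,271), and the roof edge's front corner is at (230,280).

```bash
python3 - <<'E'
from h import *
import pickle
w=pickle.load(open("w1.pkl","rb"))
W=lambda u,v,z:ray(w,u/1.25-.1,v/1.25-.1,z).round(4)
print("handle",W(299,247,.251),"bottom",W(303,219,.134))
print("door free inner/outer",W(247,271,.25),W(263,271,.25),"upper",W(246,5,.25),W(263,5,.25))
print("roof",W(229,281,.26),W(233,5,.26))
E
```

```text
handle [0.3667 0.3185 0.251 ] bottom [0.3663 0.3205 0.134 ]
door free inner/outer [0.3463 0.3607 0.25  ] [0.3463 0.3478 0.25  ] upper [0.5337 0.3516 0.25  ] [0.5337 0.3403 0.25  ]
roof [0.3416 0.373  0.26  ] [0.53  0.358 0.26 ]
```

>>> carry_out(
  plan=[
    [[0.3,-5.9,0,0,0,0.025,26],[0,-5.9,0,0,0,0.025,26],[0,0,0,0,0,0,26],[0,0,13.5,0,0,0,26],[0,0,13.5,0,0,0,26],[0,0,13.5,0,0,0,26],[0,0,13.5,0,0,0,26],[0,0,13.5,0,0,0,26],[0,0,13.5,0,0,0,26],[0,0,13.5,0,0,0,26],[0,0,13.5,0,0,0,26],[0,0,0,0,0,0,26],[0,0,0,0,0,0,0],[0,0,0,0,0,0,0],[0,0,0,0,0,0,0],[0,0,0,0,0,0,0],[0,0,0,0,0,0,0],[0,0,0,0,0,0,0]],
  ],
  squeeze=20,
)

```text
time_s: 4.5
ee_pos: [0.368, 0.3152, 0.2224]
eef_rot: [-3.141, -0.002, -0.05]
force: [1.5, -1.4, 5.7]
grip_width: 0.0113
grip_force: 20.0
```

>>> carry_out(
  plan=[
    [[0.8,4.8,0,0,0,-0.016,0],[1.7,9.6,0,0,0,-0.033,0],[2.5,14.45,0,0,0,-0.049,0],[2.5,14.45,0,0,0,-0.049,0],[2.5,14.45,0,0,0,-0.049,0],[2.5,14.45,0,0,0,-0.049,0],[2.5,14.45,0,0,0,-0.049,0],[2.5,14.45,0,0,0,-0.049,0]],
  ],
)

```text
time_s: 5.17
ee_pos: [0.3972, 0.2174, 0.2226]
eef_rot: [-3.14, -0.008, 0.295]
force: [24.5, 14.7, -9.0]
grip_width: 0.0113
grip_force: 20.0
```

>>> carry_out(
  plan=[
    [[4.5,14.45,0,0,0,-0.049,0],[2.8,14.45,0,0,0,-0.049,0],[2.8,14.45,0,0,0,-0.049,0],[2.8,14.45,0,0,0,-0.049,0],[2.8,14.45,0,0,0,-0.049,0],[2.8,14.45,0,0,0,-0.049,0],[2.8,14.45,0,0,0,-0.049,0],[2.8,14.45,0,0,0,-0.049,0]],
  ],
  squeeze=15,
)

```text
time_s: 5.83
ee_pos: [0.4685, 0.1247, 0.2225]
eef_rot: [-3.142, -0.003, 0.687]
force: [3.4, 7.9, 4.4]
grip_width: 0.0118
grip_force: 15.0
```

>>> carry_out(
  plan=[
    [[2.8,14.45,0,0,0,-0.049,0],[2.8,14.45,0,0,0,-0.049,0],[2.8,14.45,0,0,0,-0.049,0],[2.8,14.45,0,0,0,-0.049,0],[2.8,14.45,0,0,0,-0.049,0],[2.8,14.45,0,0,0,-0.049,0],[2.8,14.45,0,0,0,-0.049,0],[2.8,14.45,0,0,0,-0.049,0],[2.8,14.45,0,0,0,-0.049,0],[2.8,14.45,0,0,0,-0.049,0],[2.8,14.45,0,0,0,-0.049,0],[2.8,14.45,0,0,0,-0.049,0],[2.8,14.45,0,0,0,-0.049,0],[1.7,9.6,0,0,0,-0.033,0],[0.9,4.8,0,0,0,-0.016,0],[0,0,0,0,0,0,0],[0,0,0,0,0,0,26],[0,0,0,0,0,0,26]],
  ],
)

```text
time_s: 7.33
ee_pos: [0.6554, 0.0504, 0.2214]
eef_rot: [-3.141, 0.0, 1.371]
force: [-0.5, -0.5, -0.2]
grip_width: 0.0214
grip_force: 0.0
```

```bash
python3 - <<'E'
from h import *
p=dict(ee_pos=[.6554,.0504,.34],eef_rot=[np.pi,0,1.371])
move([.588,-.114,.34],.283,14,p)
E
```

```text
14 x [-12.7   4.1   0. ] [-0.     -0.      0.0777]
```

>>> carry_out(
  plan=[
    [[0,0,0,0,0,0,26],[0,0,-12,0,0,0,26],[0,0,-12,0,0,0,26],[0,0,-12,0,0,0,26],[0,0,-14,0,0,0,26],[0,0,-14,0,0,0,26],[0,0,-14,0,0,0,26],[0,0,-14,0,0,0,26],[0,0,-14,0,0,0,26],[0,0,-14,0,0,0,26]],
  ],
)

```text
time_s: 8.17
ee_pos: [0.6554, 0.0502, 0.3439]
eef_rot: [3.14, -0.0, 1.371]
force: [-0.0, -0.0, -0.5]
grip_width: 0.0264
grip_force: 0.0
```

>>> carry_out(
  plan=[
    [[-12.7,4.1,0,0,0,0.0777,60],[-12.7,4.1,0,0,0,0.0777,60],[-12.7,4.1,0,0,0,0.0777,60],[-12.7,4.1,0,0,0,0.0777,60],[-12.7,4.1,0,0,0,0.0777,60],[-12.7,4.1,0,0,0,0.0777,60],[-12.7,4.1,0,0,0,0.0777,60],[-12.7,4.1,0,0,0,0.0777,60],[-12.7,4.1,0,0,0,0.0777,60],[-12.7,4.1,0,0,0,0.0777,60],[-12.7,4.1,0,0,0,0.0777,60],[-12.7,4.1,0,0,0,0.0777,60],[-12.7,4.1,0,0,0,0.0777,60],[-12.7,4.1,0,0,0,0.0777,60],[0,0,0,0,0,0,60],[0,0,0,0,0,0,60]],
  ],
)

```text
time_s: 9.5
ee_pos: [0.5875, -0.1141, 0.343]
eef_rot: [3.141, -0.002, 0.284]
force: [-0.2, 1.4, 0.7]
grip_width: 0.0599
grip_force: 0.0
```

```bash
python3 - <<'E'
from h import *
import pickle
o=telemetry.get_obs(); print(o["ee_pos"],o["eef_rot"])
w=cam("wrist");t=cam("top");s=cam("scene"); pickle.dump((w,t,s),open("c2.pkl","wb"))
a=cv2.resize(w["pixels"],None,fx=.98,fy=.98)[:,:,::-1]
b=t["pixels"][80:260,120:270,::-1]; b=cv2.resize(b,None,fx=2,fy=2,interpolation=cv2.INTER_CUBIC); b=b[:376]
a=a[:360]
cv2.imwrite("pics/w2.png",np.hstack([a,b[:360]]))
print(a.shape,b.shape)
E
```

```text
[ 0.5874708  -0.11408298  0.34303747] [ 3.14073915e+00 -1.57803127e-03  2.84374264e-01]
(360, 502, 3) (360, 300, 3)
```

View pics/w2.png

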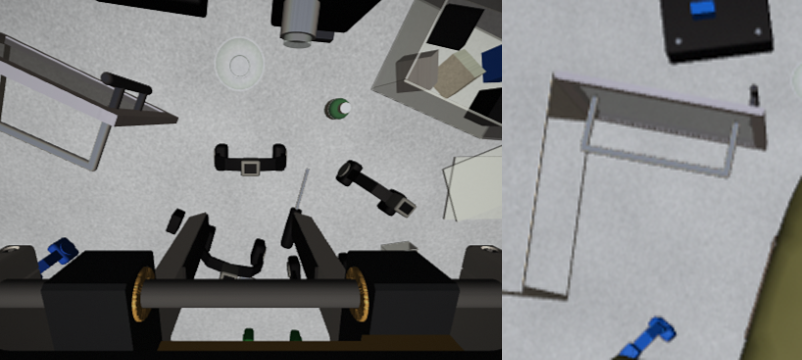

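The wrist view (left) shows headset A with its block at (251,168) and pads at (221,155) and (279,153). The top view (right) shows the door wide open, with the bar from (586,149) to (725,172).

```bash
python3 - <<'E'
from h import *
import pickle
w,t,s=pickle.load(open("c2.pkl","rb"))
W=lambda u,v,z:ray(w,u/.98,v/.98,z).round(4)
T=lambda u,v,z:ray(t,120+(u-502)/2-.25,80+v/2-.25,z).round(4)
print("A block",W(251,168,.143),"top face edges",W(243,163,.143),W(260,163,.143),W(243,175,.143),W(260,175,.143))
P,Q=W(221,150,.03),W(279,150,.03); print(np.degrees(np.arctan2(*(Q-P)[1::-1])),P,Q)
print("bar",T(586,149,.172),T(725,172,.172),"door top",T(555,76,.25),T(766,113,.25),"handle",T(754,92,.251))
# predicted from hinge (.6665,.350), handle at (.6554,.0504)
h=np.array([.6665,.350]); v=np.array([.6554,.0504])-h; a=np.arctan2(v[1],v[0])-np.arctan2(.298,-.04)+np.pi/2
D=door_pts(h,a); print(np.degrees(a)%360,[D(.082,y).round(4) for y in (.045,.160,.275)],D(0,.32).round(4))
E
```

```text
A block [ 0.5921 -0.1156  0.143 ] top face edges [ 0.5959 -0.1025  0.143 ] [ 0.6028 -0.126   0.143 ] [ 0.579  -0.1073  0.143 ] [ 0.5859 -0.1311  0.143 ]
-73.7312347390081 [ 0.5896 -0.0592  0.03  ] [ 0.6196 -0.162   0.03  ]
bar [0.5729 0.3154 0.172 ] [0.5411 0.0943 0.172 ] door top [0.6664 0.3492 0.25  ] [0.6165 0.0301 0.25  ] handle [0.6482 0.0489 0.251 ]
260.2331830025626 [array([0.5781, 0.3196]), array([0.5585, 0.2062]), array([0.539 , 0.0929])] [0.6122 0.0346]
```

>>> carry_out(
  plan=[
    [[4.5,2.4,16,0,0,0,60],[0,0,16,0,0,0,60],[0,0,16,0,0,0,60],[0,0,16,0,0,0,60],[0,0,16,0,0,0,60],[0,0,16,0,0,0,60],[0,0,16,0,0,0,60],[0,0,16,0,0,0,60],[0,0,16,0,0,0,60],[0,0,16,0,0,0,60],[0,0,16,0,0,0,60],[0,0,16,0,0,0,60],[0,0,16,0,0,0,60],[0,0,14,0,0,0,60],[0,0,0,0,0,0,40],[0,0,0,0,0,0,0],[0,0,0,0,0,0,0],[0,0,0,0,0,0,0],[0,0,0,0,0,0,0]],
  ],
  squeeze=25,
)

```text
time_s: 11.23
ee_pos: [0.5929, -0.115, 0.1205]
eef_rot: [3.141, -0.001, 0.283]
force: [-0.3, 0.9, 1.2]
grip_width: 0.0304
grip_force: 0.9
```

```bash
python3 - <<'E'
from h import *
p=dict(ee_pos=[.593,-.115,.3355],eef_rot=[np.pi,0,.283])
move([.5,-.06,.3355],1.414,14,p)
p=dict(ee_pos=[.5,-.06,.3355],eef_rot=[np.pi,0,1.414])
move([.5713,.2914,.3355],1.414,16,p)
E
```

```text
14 x [-1.8 -7.9 -0. ] [ 0.      0.     -0.0808]
16 x [22.4  1.   0. ] [ 0.  0. -0.]
```

>>> carry_out(
  plan=[
    [[0,0,0,0,0,0,0],[0,0,0,0,0,0,0],[0,0,-5,0,0,0,0],[0,0,-15,0,0,0,0],[0,0,-15,0,0,0,0],[0,0,-15,0,0,0,0],[0,0,-15,0,0,0,0],[0,0,-15,0,0,0,0],[0,0,-15,0,0,0,0],[0,0,-15,0,0,0,0],[0,0,-15,0,0,0,0],[0,0,-15,0,0,0,0],[0,0,-15,0,0,0,0],[0,0,-15,0,0,0,0],[0,0,-15,0,0,0,0],[0,0,-15,0,0,0,0],[0,0,-15,0,0,0,0]],
  ],
)

```text
time_s: 12.65
ee_pos: [0.5922, -0.1151, 0.3354]
eef_rot: [-3.142, 0.0, 0.283]
force: [0.3, -0.4, -2.1]
grip_width: 0.0278
grip_force: 24.9
```

Gripped (27.8 mm) and lifted. Now turn and go over the bar's hinge end.

>>> carry_out(
  plan=[
    [[-1.8,-7.9,0,0,0,-0.0808,0],[-1.8,-7.9,0,0,0,-0.0808,0],[-1.8,-7.9,0,0,0,-0.0808,0],[-1.8,-7.9,0,0,0,-0.0808,0],[-1.8,-7.9,0,0,0,-0.0808,0],[-1.8,-7.9,0,0,0,-0.0808,0],[-1.8,-7.9,0,0,0,-0.0808,0],[-1.8,-7.9,0,0,0,-0.0808,0],[-1.8,-7.9,0,0,0,-0.0808,0],[-1.8,-7.9,0,0,0,-0.0808,0],[-1.8,-7.9,0,0,0,-0.0808,0],[-1.8,-7.9,0,0,0,-0.0808,0],[-1.8,-7.9,0,0,0,-0.0808,0],[-1.8,-7.9,0,0,0,-0.0808,0],[0,0,0,0,0,0,0]],
  ],
)

```text
time_s: 13.9
ee_pos: [0.4992, -0.0598, 0.3351]
eef_rot: [3.141, 0.0, 1.418]
force: [0.9, -0.7, -1.2]
grip_width: 0.0279
grip_force: 24.9
```

>>> carry_out(
  plan=[
    [[11.4,0.5,0,0,0,0,0],[22.4,1,0,0,0,0,0],[22.4,1,0,0,0,0,0],[22.4,1,0,0,0,0,0],[22.4,1,0,0,0,0,0],[22.4,1,0,0,0,0,0],[22.4,1,0,0,0,0,0],[22.4,1,0,0,0,0,0],[22.4,1,0,0,0,0,0],[22.4,1,0,0,0,0,0],[22.4,1,0,0,0,0,0],[22.4,1,0,0,0,0,0],[22.4,1,0,0,0,0,0],[22.4,1,0,0,0,0,0],[22.4,1,0,0,0,0,0],[22.4,1,0,0,0,0,0],[11,0.5,0,0,0,0,0],[0,0,0,0,0,0,0],[0,0,0,0,0,0,0]],
  ],
)

```text
time_s: 15.48
ee_pos: [0.5718, 0.2924, 0.3338]
eef_rot: [-3.141, 0.001, 1.413]
force: [0.5, -0.1, -3.0]
grip_width: 0.0278
grip_force: 24.9
```

```bash
python3 - <<'E'
from h import *
import pickle
o=telemetry.get_obs(); print(o["ee_pos"],o["eef_rot"],o["qpos"].round(2),o["grip_width"])
w=cam("wrist"); pickle.dump(w,open("w3.pkl","wb")); crop(w,0,0,512,384,1.5,"w3")
E
```

```text
[0.57181302 0.29241264 0.3338067 ] [-3.14077783e+00  6.65669757e-04  1.41309159e+00] [ 0.42  0.47  1.   -0.    1.67  0.57] 0.02776229288660132
```

View pics/w3.png

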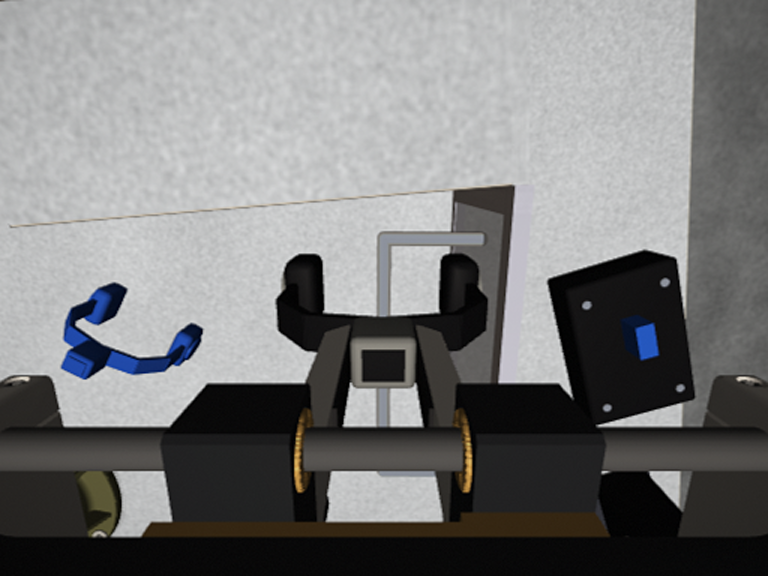

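The wrist view shows the bar at u≈384.5, running from v≈238 (hinge-end arm) under the held headset to v≈472. The headset is roughly centred over it.

```bash
python3 - <<'E'
from h import *
import pickle
w=pickle.load(open("w3.pkl","rb"))
W=lambda u,v,z:ray(w,u/1.5-.2,v/1.5-.2,z).round(4)
e1=W(384.5,233,.175);m=W(385,305,.175); e2=W(385,474,.175)
print(e1,m,e2,np.degrees(np.arctan2(*(e2-e1)[1::-1]))%360,np.linalg.norm(e2-e1))
tcp=telemetry.get_obs()["ee_pos"]
u=(e2-e1)/np.linalg.norm(e2-e1); r=tcp-e1; print("along",r@u,"perp",u[0]*r[1]-u[1]*r[0])
print("pads", proj(w,tcp)*1.5)
E
```

```text
[0.5772 0.3237 0.175 ] [0.5679 0.262  0.175 ] [0.541  0.0914 0.175 ] 261.14266668493764 0.23510365798940688
along 0.03243790484590252 perp -0.0003347511936178096
pads [[384.85509443 342.72298531]]
```

>>> carry_out(
  plan=[
    [[0,0,8,0,0,0,0],[0,0,15,0,0,0,0],[0,0,15,0,0,0,0],[0,0,15,0,0,0,0],[0,0,15,0,0,0,0],[0,0,15,0,0,0,0],[0,0,15,0,0,0,0],[0,0,15,0,0,0,0],[0,0,10,0,0,0,0],[0,0,7,0,0,0,0],[0,0,4,0,0,0,0],[0,0,4,0,0,0,0],[0,0,3,0,0,0,0],[0,0,2,0,0,0,0],[0,0,1,0,0,0,0],[0,0,0,0,0,0,0]],
  ],
)

```text
time_s: 16.87
ee_pos: [0.572, 0.2917, 0.1906]
eef_rot: [3.141, -0.0, 1.414]
force: [-0.3, -1.1, -2.9]
grip_width: 0.0276
grip_force: 24.9
```

>>> carry_out(
  plan=[
    [[0,0,1,0,0,0,0],[0,0,1,0,0,0,0],[0,0,1,0,0,0,0],[0,0,0,0,0,0,0]],
  ],
)

```text
time_s: 17.2
ee_pos: [0.5719, 0.2917, 0.1874]
eef_rot: [-3.141, 0.0, 1.414]
force: [-0.3, -0.4, -0.4]
grip_width: 0.0278
grip_force: 24.9
```

>>> carry_out(
  plan=[
    [[0,0,0,0,0,0,30],[0,0,0,0,0,0,34],[0,0,0,0,0,0,44],[0,0,0,0,0,0,50],[0,0,0,0,0,0,50],[0,0,-5,0,0,0,50],[0,0,-10,0,0,0,50],[0,0,-15,0,0,0,50],[0,0,-15,0,0,0,50],[0,0,-15,0,0,0,50],[0,0,-15,0,0,0,50],[0,0,-15,0,0,0,50],[0,0,-15,0,0,0,50],[0,0,-15,0,0,0,50],[0,0,-15,0,0,0,50],[0,0,-15,0,0,0,50]],
  ],
)

```text
time_s: 18.53
ee_pos: [0.5718, 0.2916, 0.3395]
eef_rot: [3.141, -0.001, 1.414]
force: [0.8, 0.7, 0.1]
grip_width: 0.0498
grip_force: 0.0
```

```bash
python3 - <<'E'
from h import *
import pickle
o=telemetry.get_obs()
move([.5,-.05,.34],1.414,16,o)
p=dict(ee_pos=[.5,-.05,.34],eef_rot=[np.pi,0,1.414])
move([.402,-.131,.34],.04,15,p)
w=cam("wrist");t=cam("top"); pickle.dump((w,t),open("c4.pkl","wb"))
a=w["pixels"][:,:,::-1]; b=cv2.resize(t["pixels"][130:240,255:390,::-1],None,fx=2.1,fy=2.1)
cv2.imwrite("pics/w4.png",np.hstack([a[:231],b[:231]])); print(b.shape)
E
```

```text
16 x [-21.8  -1.1  -0. ] [ 0.0001 -0.     -0.    ]
15 x [-9.1 -0.8  0. ] [ 0.     -0.      0.0916]
(231, 284, 3)
```

View pics/w4.png

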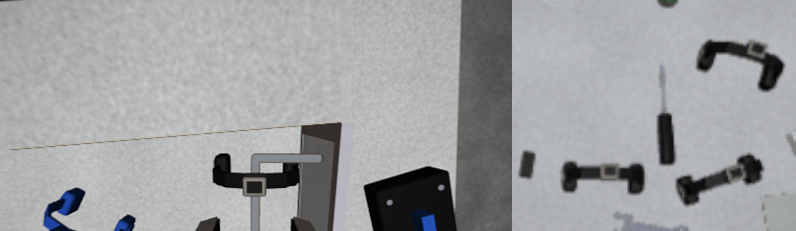

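A hangs on the bar with one pad on each side; B, C and D are unmoved. Next is C.

>>> carry_out(
  plan=[
    [[-21.8,-1.1,0,0,0,0,60],[-21.8,-1.1,0,0,0,0,60],[-21.8,-1.1,0,0,0,0,60],[-21.8,-1.1,0,0,0,0,60],[-21.8,-1.1,0,0,0,0,60],[-21.8,-1.1,0,0,0,0,60],[-21.8,-1.1,0,0,0,0,60],[-21.8,-1.1,0,0,0,0,60],[-21.8,-1.1,0,0,0,0,60],[-21.8,-1.1,0,0,0,0,60],[-21.8,-1.1,0,0,0,0,60],[-21.8,-1.1,0,0,0,0,60],[-21.8,-1.1,0,0,0,0,60],[-21.8,-1.1,0,0,0,0,60],[-21.8,-1.1,0,0,0,0,60],[-21.8,-1.1,0,0,0,0,60]],
  ],
)

```text
time_s: 19.97
ee_pos: [0.4995, -0.051, 0.3371]
eef_rot: [-3.141, -0.0, 1.414]
force: [0.9, -0.4, 0.3]
grip_width: 0.06
grip_force: 0.0
```

>>> carry_out(
  plan=[
    [[-9.1,-0.8,0,0,0,0.0916,60],[-9.1,-0.8,0,0,0,0.0916,60],[-9.1,-0.8,0,0,0,0.0916,60],[-9.1,-0.8,0,0,0,0.0916,60],[-9.1,-0.8,0,0,0,0.0916,60],[-9.1,-0.8,0,0,0,0.0916,60],[-9.1,-0.8,0,0,0,0.0916,60],[-9.1,-0.8,0,0,0,0.0916,60],[-9.1,-0.8,0,0,0,0.0916,60],[-9.1,-0.8,0,0,0,0.0916,60],[-9.1,-0.8,0,0,0,0.0916,60],[-9.1,-0.8,0,0,0,0.0916,60],[-9.1,-0.8,0,0,0,0.0916,60],[-9.1,-0.8,0,0,0,0.0916,60],[-9.1,-0.8,0,0,0,0.0916,60],[0,0,0,0,0,0,60],[0,0,0,0,0,0,60]],
  ],
)

```text
time_s: 21.38
ee_pos: [0.402, -0.1301, 0.3375]
eef_rot: [3.141, -0.0, 0.043]
force: [0.1, 0.2, 0.6]
grip_width: 0.0603
grip_force: 0.0
```

```bash
python3 - <<'E'
from h import *
import pickle
o=telemetry.get_obs(); print(o["ee_pos"],o["eef_rot"])
w=cam("wrist"); t=cam("top"); pickle.dump((w,t),open("c5.pkl","wb"))
u,v=proj(w,[.406,-.13,.143])[0]; print(u,v)
a=w["pixels"][:,:,::-1]
b=cv2.resize(t["pixels"][130:240,255:390,::-1],None,fx=2,fy=2)
c=np.zeros((384,270,3),np.uint8); c[:220]=b
cv2.imwrite("pics/w5.png",np.hstack([a,c]))
E
```

```text
[ 0.40200373 -0.13014185  0.3374957 ] [ 3.14146996e+00 -3.41494288e-04  4.25129996e-02]
254.03516080212592 172.20323170211043
```

View pics/w5.png

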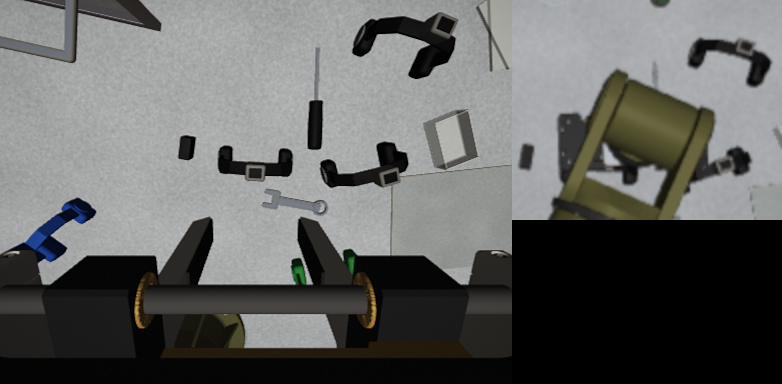

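The block of C is at (255,172), against a predicted (254,172). The estimates hold, so I descend and grip.

>>> carry_out(
  plan=[
    [[4,0.8,16,0,0,0,60],[0,0,16,0,0,0,60],[0,0,16,0,0,0,60],[0,0,16,0,0,0,60],[0,0,16,0,0,0,60],[0,0,16,0,0,0,60],[0,0,16,0,0,0,60],[0,0,16,0,0,0,60],[0,0,16,0,0,0,60],[0,0,16,0,0,0,60],[0,0,16,0,0,0,60],[0,0,16,0,0,0,60],[0,0,16,0,0,0,60],[0,0,9,0,0,0,60],[0,0,0,0,0,0,40],[0,0,0,0,0,0,0],[0,0,0,0,0,0,0],[0,0,0,0,0,0,0],[0,0,0,0,0,0,0],[0,0,0,0,0,0,0]],
  ],
)

```text
time_s: 23.15
ee_pos: [0.4063, -0.1309, 0.121]
eef_rot: [3.141, -0.001, 0.04]
force: [-1.1, 2.1, 3.4]
grip_width: 0.0278
grip_force: 24.6
```

```bash
python3 - <<'E'
from h import *
import pickle
w,t=pickle.load(open("c5.pkl","rb"))
for n,(u,v) in dict(C=(255,172),D=(388.5,177.5),B=(443.5,25)).items(): print(n,ray(w,u,v,.143).round(4))
o=telemetry.get_obs(); print(o["ee_pos"],o["grip_width"],o["grip_force"])
p=dict(ee_pos=[.406,-.131,.3355],eef_rot=[np.pi,0,.0425])
move([.5,-.06,.3355],1.414,16,p)
p=dict(ee_pos=[.5,-.06,.3355],eef_rot=[np.pi,0,1.414])
m=np.array([.559,.2075]); d=np.array([np.cos(np.radians(261.1)),np.sin(np.radians(261.1))])
for y in (-.028,.029,.086): print((m+y*d).round(4)); move([*(m+y*d),.3355],1.414,14,p)
E
```

```text
C [ 0.4063 -0.1313  0.143 ]
D [ 0.4065 -0.3191  0.143 ]
B [ 0.5987 -0.3545  0.143 ]
[ 0.4063187  -0.13085007  0.12102419] 0.027754329437338562 24.613439440727234
16 x [8.  0.3 0. ] [ 0.      0.     -0.0857]
[0.5633 0.2352]
14 x [21.5  1.2  0. ] [ 0.  0. -0.]
[0.5545 0.1788]
14 x [17.5  1.2  0. ] [ 0.  0. -0.]
[0.5457 0.1225]
14 x [13.4  1.2  0. ] [ 0.  0. -0.]
```

>>> carry_out(
  plan=[
    [[0,0,-5,0,0,0,0],[0,0,-15,0,0,0,0],[0,0,-15,0,0,0,0],[0,0,-15,0,0,0,0],[0,0,-15,0,0,0,0],[0,0,-15,0,0,0,0],[0,0,-15,0,0,0,0],[0,0,-15,0,0,0,0],[0,0,-15,0,0,0,0],[0,0,-15,0,0,0,0],[0,0,-15,0,0,0,0],[0,0,-15,0,0,0,0],[0,0,-15,0,0,0,0],[0,0,-15,0,0,0,0],[0,0,-15,0,0,0,0]],
  ],
)

```text
time_s: 24.4
ee_pos: [0.4059, -0.1307, 0.3367]
eef_rot: [3.142, -0.0, 0.04]
force: [0.0, -1.1, -1.3]
grip_width: 0.0282
grip_force: 24.6
```

>>> carry_out(
  plan=[
    [[8,0.3,0,0,0,-0.0857,0],[8,0.3,0,0,0,-0.0857,0],[8,0.3,0,0,0,-0.0857,0],[8,0.3,0,0,0,-0.0857,0],[8,0.3,0,0,0,-0.0857,0],[8,0.3,0,0,0,-0.0857,0],[8,0.3,0,0,0,-0.0857,0],[8,0.3,0,0,0,-0.0857,0],[8,0.3,0,0,0,-0.0857,0],[8,0.3,0,0,0,-0.0857,0],[8,0.3,0,0,0,-0.0857,0],[8,0.3,0,0,0,-0.0857,0],[8,0.3,0,0,0,-0.0857,0],[8,0.3,0,0,0,-0.0857,0],[8,0.3,0,0,0,-0.0857,0],[8,0.3,0,0,0,-0.0857,0],[0,0,0,0,0,0,0]],
  ],
)

```text
time_s: 25.82
ee_pos: [0.5007, -0.0588, 0.3358]
eef_rot: [-3.141, -0.0, 1.416]
force: [-0.6, -0.1, -1.4]
grip_width: 0.0278
grip_force: 24.6
```

>>> carry_out(
  plan=[
    [[11,0.6,0,0,0,0,0],[21.5,1.2,0,0,0,0,0],[21.5,1.2,0,0,0,0,0],[21.5,1.2,0,0,0,0,0],[21.5,1.2,0,0,0,0,0],[21.5,1.2,0,0,0,0,0],[21.5,1.2,0,0,0,0,0],[21.5,1.2,0,0,0,0,0],[21.5,1.2,0,0,0,0,0],[21.5,1.2,0,0,0,0,0],[21.5,1.2,0,0,0,0,0],[21.5,1.2,0,0,0,0,0],[21.5,1.2,0,0,0,0,0],[21.5,1.2,0,0,0,0,0],[10.5,0.6,0,0,0,0,0],[0,0,0,0,0,0,0],[0,0,0,0,0,0,0]],
  ],
)

```text
time_s: 27.23
ee_pos: [0.565, 0.2346, 0.3353]
eef_rot: [-3.141, 0.0, 1.41]
force: [-0.1, -0.8, -1.8]
grip_width: 0.0282
grip_force: 24.6
```

>>> carry_out(
  plan=[
    [[0,-1.7,8,0,0,0,0],[0,0,15,0,0,0,0],[0,0,15,0,0,0,0],[0,0,15,0,0,0,0],[0,0,15,0,0,0,0],[0,0,15,0,0,0,0],[0,0,15,0,0,0,0],[0,0,15,0,0,0,0],[0,0,10,0,0,0,0],[0,0,7,0,0,0,0],[0,0,4,0,0,0,0],[0,0,4,0,0,0,0],[0,0,4,0,0,0,0],[0,0,3,0,0,0,0],[0,0,2,0,0,0,0],[0,0,1,0,0,0,0],[0,0,0,0,0,0,0]],
  ],
)

```text
time_s: 28.65
ee_pos: [0.5635, 0.2352, 0.1878]
eef_rot: [3.141, -0.0, 1.411]
force: [-0.4, -0.1, -0.5]
grip_width: 0.0275
grip_force: 24.6
```

>>> carry_out(
  plan=[
    [[0,0,0.5,0,0,0,0],[0,0,0,0,0,0,30],[0,0,0,0,0,0,34],[0,0,0,0,0,0,44],[0,0,0,0,0,0,50],[0,0,0,0,0,0,50],[0,0,-5,0,0,0,50],[0,0,-10,0,0,0,50],[0,0,-15,0,0,0,50],[0,0,-15,0,0,0,50],[0,0,-15,0,0,0,50],[0,0,-15,0,0,0,50],[0,0,-15,0,0,0,50],[0,0,-15,0,0,0,50],[0,0,-15,0,0,0,50],[0,0,-15,0,0,0,50],[0,0,-15,0,0,0,50]],
  ],
)

```text
time_s: 30.07
ee_pos: [0.5633, 0.2351, 0.339]
eef_rot: [3.141, -0.001, 1.411]
force: [0.5, -0.0, -0.1]
grip_width: 0.0502
grip_force: 0.0
```

```bash
python3 - <<'E'
from h import *
import pickle
o=telemetry.get_obs(); q=o["ee_pos"]; print(q)
move([.5,-.05,.34],1.414,14,o)
p=dict(ee_pos=[.5,-.05,.34],eef_rot=[np.pi,0,1.414])
move([.4065,-.319,.34],.367,14,p)
t=cam("top"); t0,_=pickle.load(open("c0.pkl","rb"))
d=np.abs(t["pixels"].astype(int)-t0["pixels"]).sum(2)>60
for n,b in dict(B=(.6,-.355),D=(.407,-.319)).items():
    u,v=proj(t,[*b,.07])[0].astype(int); print(n,d[v-25:v+25,u-30:u+30].sum())
a=cam("wrist"); pickle.dump((a,t),open("c6.pkl","wb"))
E
```

```text
[0.56325843 0.23511511 0.33896379]
14 x [-20.8  -1.3  -0.1] [ 0.0001 -0.     -0.0002]
14 x [-20.3   6.5   0. ] [-0.     -0.      0.0748]
B 0
D 0
```

>>> carry_out(
  plan=[
    [[-20.8,-1.3,0,0,0,0,60],[-20.8,-1.3,0,0,0,0,60],[-20.8,-1.3,0,0,0,0,60],[-20.8,-1.3,0,0,0,0,60],[-20.8,-1.3,0,0,0,0,60],[-20.8,-1.3,0,0,0,0,60],[-20.8,-1.3,0,0,0,0,60],[-20.8,-1.3,0,0,0,0,60],[-20.8,-1.3,0,0,0,0,60],[-20.8,-1.3,0,0,0,0,60],[-20.8,-1.3,0,0,0,0,60],[-20.8,-1.3,0,0,0,0,60],[-20.8,-1.3,0,0,0,0,60],[-20.8,-1.3,0,0,0,0,60]],
  ],
)

```text
time_s: 31.33
ee_pos: [0.4986, -0.0504, 0.3366]
eef_rot: [-3.141, -0.0, 1.411]
force: [-0.0, -0.2, 0.6]
grip_width: 0.0602
grip_force: 0.0
```

>>> carry_out(
  plan=[
    [[-20.3,6.5,0,0,0,0.0748,60],[-20.3,6.5,0,0,0,0.0748,60],[-20.3,6.5,0,0,0,0.0748,60],[-20.3,6.5,0,0,0,0.0748,60],[-20.3,6.5,0,0,0,0.0748,60],[-20.3,6.5,0,0,0,0.0748,60],[-20.3,6.5,0,0,0,0.0748,60],[-20.3,6.5,0,0,0,0.0748,60],[-20.3,6.5,0,0,0,0.0748,60],[-20.3,6.5,0,0,0,0.0748,60],[-20.3,6.5,0,0,0,0.0748,60],[-20.3,6.5,0,0,0,0.0748,60],[-20.3,6.5,0,0,0,0.0748,60],[-20.3,6.5,0,0,0,0.0748,60],[0,0,0,0,0,0,60],[0,0,0,0,0,0,60]],
  ],
)

```text
time_s: 32.67
ee_pos: [0.4047, -0.3189, 0.3368]
eef_rot: [-3.141, 0.0, 0.363]
force: [0.0, 0.5, 0.2]
grip_width: 0.0601
grip_force: 0.0
```

```bash
python3 - <<'E'
from h import *
import pickle
o=telemetry.get_obs(); print(o["ee_pos"],o["eef_rot"])
w=cam("wrist"); t=cam("top"); pickle.dump((w,t),open("c7.pkl","wb"))
print(proj(w,[[.4065,-.3191,.143],[.5987,-.3545,.143]]).round(1))
cv2.imwrite("pics/w7.png",w["pixels"][:260,:,::-1])
E
```

```text
[ 0.40473312 -0.31886284  0.33675466] [-3.14131311e+00  4.57812555e-05  3.63388815e-01]
[[255.  173.7]
 [336.8  41.1]]
```

View pics/w7.png

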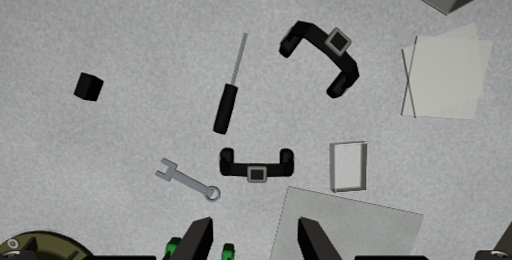

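D's block is at (257,174), about where predicted, and B is unmoved. Grip D.

>>> carry_out(
  plan=[
    [[1.5,1.5,16,0,0,0,60],[0,0,16,0,0,0,60],[0,0,16,0,0,0,60],[0,0,16,0,0,0,60],[0,0,16,0,0,0,60],[0,0,16,0,0,0,60],[0,0,16,0,0,0,60],[0,0,16,0,0,0,60],[0,0,16,0,0,0,60],[0,0,16,0,0,0,60],[0,0,16,0,0,0,60],[0,0,16,0,0,0,60],[0,0,16,0,0,0,60],[0,0,8,0,0,0,60],[0,0,0,0,0,0,40],[0,0,0,0,0,0,0],[0,0,0,0,0,0,0],[0,0,0,0,0,0,0],[0,0,0,0,0,0,0],[0,0,0,0,0,0,0]],
  ],
)

```text
time_s: 34.43
ee_pos: [0.4074, -0.3197, 0.1217]
eef_rot: [3.14, -0.001, 0.364]
force: [0.8, -1.2, 1.7]
grip_width: 0.0277
grip_force: 24.9
```

```bash
python3 - <<'E'
from h import *
o=telemetry.get_obs(); q=o["ee_pos"]; print(q,o["grip_width"],o["grip_force"])
p=dict(ee_pos=[q[0],q[1],.3355],eef_rot=[np.pi,0,.363])
move([.5,-.06,.3355],1.414,15,p)
E
```

```text
[ 0.40739817 -0.31968989  0.12165799] 0.027746333035572456 24.943326115608215
15 x [17.9 -7.   0. ] [ 0.      0.     -0.0701]
```

>>> carry_out(
  plan=[
    [[0,0,-5,0,0,0,0],[0,0,-15,0,0,0,0],[0,0,-15,0,0,0,0],[0,0,-15,0,0,0,0],[0,0,-15,0,0,0,0],[0,0,-15,0,0,0,0],[0,0,-15,0,0,0,0],[0,0,-15,0,0,0,0],[0,0,-15,0,0,0,0],[0,0,-15,0,0,0,0],[0,0,-15,0,0,0,0],[0,0,-15,0,0,0,0],[0,0,-15,0,0,0,0],[0,0,-15,0,0,0,0],[0,0,-15,0,0,0,0]],
  ],
)

```text
time_s: 35.68
ee_pos: [0.4069, -0.3192, 0.3371]
eef_rot: [-3.141, 0.0, 0.364]
force: [-0.8, -0.3, -2.2]
grip_width: 0.0275
grip_force: 24.9
```

>>> carry_out(
  plan=[
    [[17.9,-7,0,0,0,-0.0701,0],[17.9,-7,0,0,0,-0.0701,0],[17.9,-7,0,0,0,-0.0701,0],[17.9,-7,0,0,0,-0.0701,0],[17.9,-7,0,0,0,-0.0701,0],[17.9,-7,0,0,0,-0.0701,0],[17.9,-7,0,0,0,-0.0701,0],[17.9,-7,0,0,0,-0.0701,0],[17.9,-7,0,0,0,-0.0701,0],[17.9,-7,0,0,0,-0.0701,0],[17.9,-7,0,0,0,-0.0701,0],[17.9,-7,0,0,0,-0.0701,0],[17.9,-7,0,0,0,-0.0701,0],[17.9,-7,0,0,0,-0.0701,0],[17.9,-7,0,0,0,-0.0701,0],[0,0,0,0,0,0,0]],
  ],
)

```text
time_s: 37.02
ee_pos: [0.4993, -0.0578, 0.3365]
eef_rot: [3.142, -0.001, 1.422]
force: [-0.3, -0.3, -0.9]
grip_width: 0.0281
grip_force: 25.0
```

>>> carry_out(
  plan=[
    [[9,0.6,0,0,0,0,0],[17.5,1.2,0,0,0,0,0],[17.5,1.2,0,0,0,0,0],[17.5,1.2,0,0,0,0,0],[17.5,1.2,0,0,0,0,0],[17.5,1.2,0,0,0,0,0],[17.5,1.2,0,0,0,0,0],[17.5,1.2,0,0,0,0,0],[17.5,1.2,0,0,0,0,0],[17.5,1.2,0,0,0,0,0],[17.5,1.2,0,0,0,0,0],[17.5,1.2,0,0,0,0,0],[17.5,1.2,0,0,0,0,0],[17.5,1.2,0,0,0,0,0],[8.5,0.6,0,0,0,0,0],[0,0,0,0,0,0,0],[0,0,0,0,0,0,0]],
  ],
)

```text
time_s: 38.43
ee_pos: [0.5544, 0.1788, 0.3358]
eef_rot: [-3.141, 0.0, 1.415]
force: [0.6, -1.2, -1.6]
grip_width: 0.0276
grip_force: 25.0
```

>>> carry_out(
  plan=[
    [[0,0,8,0,0,0,0],[0,0,15,0,0,0,0],[0,0,15,0,0,0,0],[0,0,15,0,0,0,0],[0,0,15,0,0,0,0],[0,0,15,0,0,0,0],[0,0,15,0,0,0,0],[0,0,15,0,0,0,0],[0,0,10,0,0,0,0],[0,0,7,0,0,0,0],[0,0,4,0,0,0,0],[0,0,4,0,0,0,0],[0,0,4,0,0,0,0],[0,0,3,0,0,0,0],[0,0,1.5,0,0,0,0],[0,0,1,0,0,0,0],[0,0,0,0,0,0,0],[0,0,0,0,0,0,0]],
  ],
)

```text
time_s: 39.93
ee_pos: [0.5544, 0.1793, 0.1888]
eef_rot: [3.141, -0.0, 1.416]
force: [-1.0, 0.5, -1.7]
grip_width: 0.0276
grip_force: 25.0
```

>>> carry_out(
  plan=[
    [[0,0,0.8,0,0,0,0],[0,0,0,0,0,0,30],[0,0,0,0,0,0,34],[0,0,0,0,0,0,44],[0,0,0,0,0,0,50],[0,0,0,0,0,0,50],[0,0,-5,0,0,0,50],[0,0,-10,0,0,0,50],[0,0,-15,0,0,0,50],[0,0,-15,0,0,0,50],[0,0,-15,0,0,0,50],[0,0,-15,0,0,0,50],[0,0,-15,0,0,0,50],[0,0,-15,0,0,0,50],[0,0,-15,0,0,0,50],[0,0,-15,0,0,0,50],[0,0,-15,0,0,0,50]],
  ],
)

```text
time_s: 41.35
ee_pos: [0.5541, 0.1792, 0.3396]
eef_rot: [3.141, -0.0, 1.416]
force: [-0.2, 0.6, -0.6]
grip_width: 0.05
grip_force: 0.0
```

```bash
python3 - <<'E'
from h import *
import pickle
o=telemetry.get_obs(); q=o["ee_pos"]; print(q)
move([.5,-.05,.34],1.414,12,o)
p=dict(ee_pos=[.5,-.05,.34],eef_rot=[np.pi,0,1.414])
move([.597,-.3545,.34],-.225,18,p)
t=cam("top"); t0,_=pickle.load(open("c0.pkl","rb"))
d=np.abs(t["pixels"].astype(int)-t0["pixels"]).sum(2)>60
u,v=proj(t,[.6,-.355,.07])[0].astype(int); print("B",d[v-25:v+25,u-30:u+30].sum())
E
```

```text
[0.5541197 0.1791903 0.3396288]
12 x [-19.6  -1.5  -0. ] [ 0.0001 -0.      0.0001]
18 x [-6.5 18.8  0. ] [ 0.     -0.      0.0911]
B 0
```

>>> carry_out(
  plan=[
    [[-19.6,-1.5,0,0,0,0,60],[-19.6,-1.5,0,0,0,0,60],[-19.6,-1.5,0,0,0,0,60],[-19.6,-1.5,0,0,0,0,60],[-19.6,-1.5,0,0,0,0,60],[-19.6,-1.5,0,0,0,0,60],[-19.6,-1.5,0,0,0,0,60],[-19.6,-1.5,0,0,0,0,60],[-19.6,-1.5,0,0,0,0,60],[-19.6,-1.5,0,0,0,0,60],[-19.6,-1.5,0,0,0,0,60],[-19.6,-1.5,0,0,0,0,60]],
  ],
)

```text
time_s: 42.4
ee_pos: [0.4997, -0.0513, 0.3381]
eef_rot: [3.141, 0.0, 1.416]
force: [0.3, -0.5, 0.4]
grip_width: 0.0599
grip_force: 0.0
```

>>> carry_out(
  plan=[
    [[-6.5,18.8,0,0,0,0.0911,60],[-6.5,18.8,0,0,0,0.0911,60],[-6.5,18.8,0,0,0,0.0911,60],[-6.5,18.8,0,0,0,0.0911,60],[-6.5,18.8,0,0,0,0.0911,60],[-6.5,18.8,0,0,0,0.0911,60],[-6.5,18.8,0,0,0,0.0911,60],[-6.5,18.8,0,0,0,0.0911,60],[-6.5,18.8,0,0,0,0.0911,60],[-6.5,18.8,0,0,0,0.0911,60],[-6.5,18.8,0,0,0,0.0911,60],[-6.5,18.8,0,0,0,0.0911,60],[-6.5,18.8,0,0,0,0.0911,60],[-6.5,18.8,0,0,0,0.0911,60],[-6.5,18.8,0,0,0,0.0911,60],[-6.5,18.8,0,0,0,0.0911,60],[-6.5,18.8,0,0,0,0.0911,60],[-6.5,18.8,0,0,0,0.0911,60],[0,0,0,0,0,0,60],[0,0,0,0,0,0,60]],
  ],
)

```text
time_s: 44.07
ee_pos: [0.5967, -0.3553, 0.3378]
eef_rot: [-3.142, -0.0, -0.224]
force: [-0.3, -0.3, 0.7]
grip_width: 0.0598
grip_force: 0.0
```

```bash
python3 - <<'E'
from h import *
import pickle
o=telemetry.get_obs(); print(o["ee_pos"],o["eef_rot"])
w=cam("wrist"); t=cam("top"); pickle.dump((w,t),open("c8.pkl","wb"))
print(proj(w,[[.5987,-.3545,.143]]).round(1))
b=cv2.resize(t["pixels"][105:225,140:250,::-1],None,fx=2.1667,fy=2.1667)
cv2.imwrite("pics/w8.png",np.hstack([w["pixels"][:260,:,::-1],b[:260]]))
E
```

```text
[ 0.59665915 -0.35527938  0.3378322 ] [-3.14151255e+00 -1.00830405e-04 -2.24422245e-01]
[[253.  173.9]]
```

View pics/w8.png

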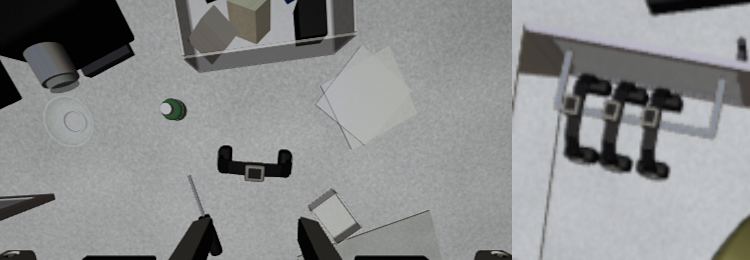

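B's block is at (255,173), tilted by about 2°. The top view shows three headsets hanging neatly, with room at the free end. Grip B.

>>> carry_out(
  plan=[
    [[2,0.8,16,0,0,0.03,60],[0,0,16,0,0,0,60],[0,0,16,0,0,0,60],[0,0,16,0,0,0,60],[0,0,16,0,0,0,60],[0,0,16,0,0,0,60],[0,0,16,0,0,0,60],[0,0,16,0,0,0,60],[0,0,16,0,0,0,60],[0,0,16,0,0,0,60],[0,0,16,0,0,0,60],[0,0,16,0,0,0,60],[0,0,16,0,0,0,60],[0,0,9,0,0,0,60],[0,0,0,0,0,0,40],[0,0,0,0,0,0,0],[0,0,0,0,0,0,0],[0,0,0,0,0,0,0],[0,0,0,0,0,0,0],[0,0,0,0,0,0,0]],
  ],
)

```text
time_s: 45.83
ee_pos: [0.599, -0.3559, 0.1214]
eef_rot: [3.142, -0.001, -0.254]
force: [0.4, 2.4, 3.4]
grip_width: 0.0281
grip_force: 24.7
```

```bash
python3 - <<'E'
from h import *
o=telemetry.get_obs(); q=o["ee_pos"]; print(q,o["grip_width"],o["grip_force"])
p=dict(ee_pos=[q[0],q[1],.3355],eef_rot=[np.pi,0,o["eef_rot"][2]])
move([.5,-.06,.3355],1.414,19,p)
E
```

```text
[ 0.59899205 -0.35590028  0.12142764] 0.028091330633993137 24.684644043445587
19 x [  3.9 -18.1  -0. ] [ 0.      0.     -0.0878]
```

>>> carry_out(
  plan=[
    [[0,0,-5,0,0,0,0],[0,0,-15,0,0,0,0],[0,0,-15,0,0,0,0],[0,0,-15,0,0,0,0],[0,0,-15,0,0,0,0],[0,0,-15,0,0,0,0],[0,0,-15,0,0,0,0],[0,0,-15,0,0,0,0],[0,0,-15,0,0,0,0],[0,0,-15,0,0,0,0],[0,0,-15,0,0,0,0],[0,0,-15,0,0,0,0],[0,0,-15,0,0,0,0],[0,0,-15,0,0,0,0],[0,0,-15,0,0,0,0]],
  ],
)

```text
time_s: 47.08
ee_pos: [0.5986, -0.3559, 0.3368]
eef_rot: [3.142, 0.0, -0.254]
force: [0.5, 0.7, -2.0]
grip_width: 0.0279
grip_force: 24.7
```

>>> carry_out(
  plan=[
    [[3.9,-18.1,0,0,0,-0.0878,0],[3.9,-18.1,0,0,0,-0.0878,0],[3.9,-18.1,0,0,0,-0.0878,0],[3.9,-18.1,0,0,0,-0.0878,0],[3.9,-18.1,0,0,0,-0.0878,0],[3.9,-18.1,0,0,0,-0.0878,0],[3.9,-18.1,0,0,0,-0.0878,0],[3.9,-18.1,0,0,0,-0.0878,0],[3.9,-18.1,0,0,0,-0.0878,0],[3.9,-18.1,0,0,0,-0.0878,0],[3.9,-18.1,0,0,0,-0.0878,0],[3.9,-18.1,0,0,0,-0.0878,0],[3.9,-18.1,0,0,0,-0.0878,0],[3.9,-18.1,0,0,0,-0.0878,0],[3.9,-18.1,0,0,0,-0.0878,0],[3.9,-18.1,0,0,0,-0.0878,0],[3.9,-18.1,0,0,0,-0.0878,0],[3.9,-18.1,0,0,0,-0.0878,0],[3.9,-18.1,0,0,0,-0.0878,0],[0,0,0,0,0,0,0]],
  ],
)

```text
time_s: 48.75
ee_pos: [0.4976, -0.0586, 0.3369]
eef_rot: [3.14, -0.0, 1.42]
force: [0.5, 1.1, -2.0]
grip_width: 0.028
grip_force: 24.7
```

>>> carry_out(
  plan=[
    [[7,0.6,0,0,0,0,0],[13.4,1.2,0,0,0,0,0],[13.4,1.2,0,0,0,0,0],[13.4,1.2,0,0,0,0,0],[13.4,1.2,0,0,0,0,0],[13.4,1.2,0,0,0,0,0],[13.4,1.2,0,0,0,0,0],[13.4,1.2,0,0,0,0,0],[13.4,1.2,0,0,0,0,0],[13.4,1.2,0,0,0,0,0],[13.4,1.2,0,0,0,0,0],[13.4,1.2,0,0,0,0,0],[13.4,1.2,0,0,0,0,0],[13.4,1.2,0,0,0,0,0],[6.4,0.6,0,0,0,0,0],[0,0,0,0,0,0,0],[0,0,0,0,0,0,0]],
  ],
)

```text
time_s: 50.17
ee_pos: [0.5453, 0.1231, 0.3356]
eef_rot: [-3.141, 0.0, 1.414]
force: [-0.5, -0.4, -1.5]
grip_width: 0.0278
grip_force: 24.7
```

Target was (.5457,.1225), so this is close enough. Lower it.

>>> carry_out(
  plan=[
    [[0,0.4,8,0,0,0,0],[0,0,15,0,0,0,0],[0,0,15,0,0,0,0],[0,0,15,0,0,0,0],[0,0,15,0,0,0,0],[0,0,15,0,0,0,0],[0,0,15,0,0,0,0],[0,0,15,0,0,0,0],[0,0,10,0,0,0,0],[0,0,7,0,0,0,0],[0,0,4,0,0,0,0],[0,0,4,0,0,0,0],[0,0,4,0,0,0,0],[0,0,3,0,0,0,0],[0,0,1.5,0,0,0,0],[0,0,1,0,0,0,0],[0,0,0.8,0,0,0,0],[0,0,0,0,0,0,0]],
  ],
)

```text
time_s: 51.67
ee_pos: [0.5458, 0.123, 0.1882]
eef_rot: [3.141, -0.0, 1.414]
force: [-2.1, -0.8, 3.6]
grip_width: 0.0277
grip_force: 24.8
```

>>> carry_out(
  plan=[
    [[0,0,-0.3,0,0,0,30],[0,0,0,0,0,0,34],[0,0,0,0,0,0,44],[0,0,0,0,0,0,50],[0,0,0,0,0,0,50],[0,0,-5,0,0,0,50],[0,0,-10,0,0,0,50],[0,0,-15,0,0,0,50],[0,0,-15,0,0,0,50],[0,0,-15,0,0,0,50],[0,0,-15,0,0,0,50],[0,0,-15,0,0,0,50],[0,0,-15,0,0,0,50],[0,0,-15,0,0,0,50],[0,0,-15,0,0,0,50],[0,0,-15,0,0,0,50]],
  ],
)

```text
time_s: 53.0
ee_pos: [0.5456, 0.1229, 0.3396]
eef_rot: [3.141, -0.0, 1.414]
force: [-0.7, 0.1, 0.7]
grip_width: 0.0502
grip_force: 0.0
```

```bash
python3 - <<'E'
from h import *
import pickle
o=telemetry.get_obs(); q=o["ee_pos"]; print(q)
move([.6554,.0504,.335],1.371,8,o)
E
```

```text
[0.54556106 0.12293147 0.33962927]
8 x [-6.5 15.1  0.6] [ 0.0001 -0.      0.0054]
```

>>> carry_out(
  plan=[
    [[-6.5,15.1,0.6,0,0,0.0054,26],[-6.5,15.1,0.6,0,0,0.0054,26],[-6.5,15.1,0.6,0,0,0.0054,26],[-6.5,15.1,0.6,0,0,0.0054,26],[-6.5,15.1,0.6,0,0,0.0054,26],[-6.5,15.1,0.6,0,0,0.0054,26],[-6.5,15.1,0.6,0,0,0.0054,26],[-6.5,15.1,0.6,0,0,0.0054,26],[0,0,0,0,0,0,26],[0,0,0,0,0,0,26]],
  ],
)

```text
time_s: 53.83
ee_pos: [0.6555, 0.0504, 0.3331]
eef_rot: [-3.141, -0.0, 1.37]
force: [-0.8, 0.3, 0.1]
grip_width: 0.0264
grip_force: 0.0
```

```bash
python3 - <<'E'
from h import *
import pickle
o=telemetry.get_obs(); print(o["ee_pos"],o["eef_rot"],o["grip_width"])
w=cam("wrist"); pickle.dump(w,open("w9.pkl","wb"))
print(proj(w,[[.6554,.0504,.251]])*1.3)
cv2.imwrite("pics/w9.png",cv2.resize(w["pixels"][:330,:,::-1],None,fx=1.3,fy=1.3))
E
```

```text
[0.65550823 0.05043611 0.33306351] [-3.14132445e+00 -1.69252482e-05  1.37013209e+00] 0.026444551471399413
[[332.48668385 255.18195957]]
```

View pics/w9.png

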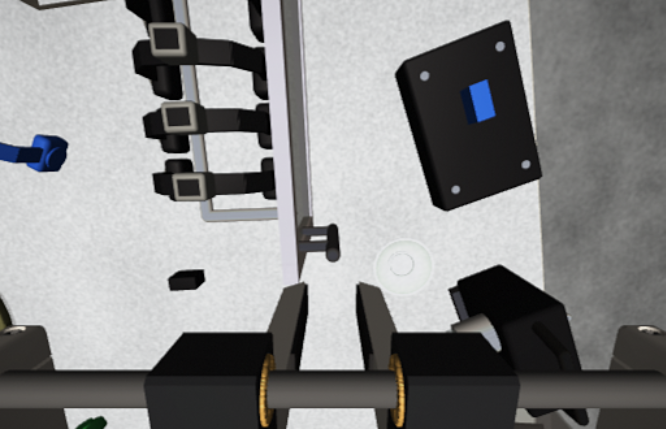

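The handle top is at (333,257), as predicted; all the headsets hang. Grip the handle.

>>> carry_out(
  plan=[
    [[0,0,14,0,0,0,26],[0,0,14,0,0,0,26],[0,0,14,0,0,0,26],[0,0,14,0,0,0,26],[0,0,14,0,0,0,26],[0,0,14,0,0,0,26],[0,0,14,0,0,0,26],[0,0,13,0,0,0,26],[0,0,0,0,0,0,26],[0,0,0,0,0,0,0],[0,0,0,0,0,0,0],[0,0,0,0,0,0,0],[0,0,0,0,0,0,0],[0,0,0,0,0,0,0]],
  ],
  squeeze=15,
)

```text
time_s: 55.05
ee_pos: [0.6558, 0.0508, 0.2235]
eef_rot: [3.14, -0.001, 1.371]
force: [-1.7, 1.0, 6.3]
grip_width: 0.0118
grip_force: 15.0
```

>>> carry_out(
  plan=[
    [[-0.3,-2,0,0,0,0.007,0],[-0.6,-4.1,0,0,0,0.014,0],[-1,-6.5,0,0,0,0.022,0],[-1.33,-8.9,0,0,0,0.03,0],[-1.33,-8.9,0,0,0,0.03,0],[-1.33,-8.9,0,0,0,0.03,0],[-1.33,-8.9,0,0,0,0.03,0],[-1.33,-8.9,0,0,0,0.03,0],[-1.33,-8.9,0,0,0,0.03,0],[-1.33,-8.9,0,0,0,0.03,0],[-1.33,-8.9,0,0,0,0.03,0],[-1.33,-8.9,0,0,0,0.03,0],[-1.33,-8.9,0,0,0,0.03,0]],
  ],
)

```text
time_s: 56.13
ee_pos: [0.5558, 0.0713, 0.2235]
eef_rot: [3.138, -0.001, 1.026]
force: [1.9, -4.4, 6.7]
grip_width: 0.0115
grip_force: 15.0
```

>>> carry_out(
  plan=[
    [[-1.33,-8.9,0,0,0,0.03,0],[-1.33,-8.9,0,0,0,0.03,0],[-1.33,-8.9,0,0,0,0.03,0],[-1.33,-8.9,0,0,0,0.03,0],[-1.33,-8.9,0,0,0,0.03,0],[-1.33,-8.9,0,0,0,0.03,0],[-1.33,-8.9,0,0,0,0.03,0],[-1.33,-8.9,0,0,0,0.03,0],[-1.33,-8.9,0,0,0,0.03,0],[-1.33,-8.9,0,0,0,0.03,0],[-1.33,-8.9,0,0,0,0.03,0],[-0.9,-5.9,0,0,0,0.02,0],[-0.45,-3,0,0,0,0.01,0],[0,0,0,0,0,0,0]],
  ],
)

```text
time_s: 57.3
ee_pos: [0.4638, 0.1282, 0.2234]
eef_rot: [3.14, 0.001, 0.667]
force: [-11.1, -8.9, 13.7]
grip_width: 0.0114
grip_force: 15.0
```

```bash
python3 - <<'E'
from h import *
s=cam("scene"); w=cam("wrist")
a=cv2.resize(s["pixels"][70:220,240:400,::-1],None,fx=3.4,fy=3.4,interpolation=cv2.INTER_CUBIC)[:510,:544]
b=w["pixels"][0:340,60:316,::-1]
b=np.vstack([b,np.zeros((510-340,256,3),np.uint8)])
cv2.imwrite("pics/w10.png",np.hstack([a,b])); print(a.shape)
E
```

```text
(510, 544, 3)
```

View pics/w10.png

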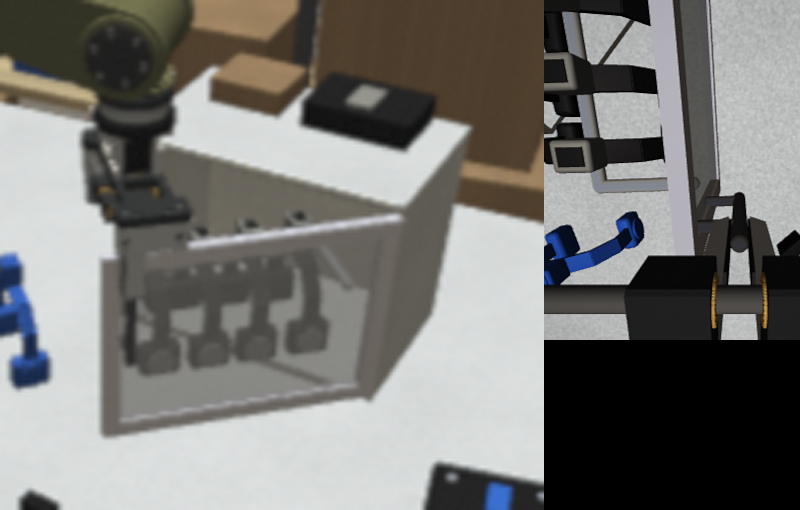

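All four headsets hang behind the glass, door about half shut. Ease the slight radial and vertical pull, and continue in small steps.

>>> carry_out(
  plan=[
    [[-1.5,0,-0.8,0,0,0,0],[-0.75,-4.4,0,0,0,0.015,0],[-1.4,-8.9,0,0,0,0.03,0],[-1.4,-8.9,0,0,0,0.03,0],[-1.4,-8.9,0,0,0,0.03,0],[-1.4,-8.9,0,0,0,0.03,0]],
  ],
)

```text
time_s: 57.9
ee_pos: [0.4354, 0.1573, 0.2235]
eef_rot: [3.141, -0.002, 0.531]
force: [4.9, 0.5, 1.8]
grip_width: 0.0114
grip_force: 15.0
```

>>> carry_out(
  plan=[
    [[-0.9,-5.9,0,0,0,0.02,0],[-0.9,-5.9,0,0,0,0.02,0],[-0.9,-5.9,0,0,0,0.02,0],[-0.9,-5.9,0,0,0,0.02,0]],
  ],
)

```text
time_s: 58.23
ee_pos: [0.4208, 0.1762, 0.2235]
eef_rot: [3.141, -0.002, 0.451]
force: [1.1, -1.0, 3.6]
grip_width: 0.0116
grip_force: 15.0
```

>>> carry_out(
  plan=[
    [[-0.9,-5.9,0,0,0,0.02,0],[-0.9,-5.9,0,0,0,0.02,0],[-0.9,-5.9,0,0,0,0.02,0],[-0.9,-5.9,0,0,0,0.02,0]],
  ],
)

```text
time_s: 58.57
ee_pos: [0.4077, 0.1961, 0.2235]
eef_rot: [3.141, -0.001, 0.371]
force: [0.2, -2.5, 4.1]
grip_width: 0.0118
grip_force: 15.0
```

>>> carry_out(
  plan=[
    [[-0.9,-5.9,0,0,0,0.02,0],[-0.9,-5.9,0,0,0,0.02,0],[-0.9,-5.9,0,0,0,0.02,0],[-0.9,-5.9,0,0,0,0.02,0],[-0.9,-5.9,0,0,0,0.02,0],[-0.9,-5.9,0,0,0,0.02,0]],
  ],
)

```text
time_s: 59.07
ee_pos: [0.391, 0.2278, 0.2234]
eef_rot: [3.141, -0.0, 0.251]
force: [-3.8, -2.8, 5.5]
grip_width: 0.0118
grip_force: 15.0
```

>>> carry_out(
  plan=[
    [[-0.9,-5.9,0,0,0,0.02,0],[-0.9,-5.9,0,0,0,0.02,0],[-0.9,-5.9,0,0,0,0.02,0],[-0.9,-5.9,0,0,0,0.02,0],[-0.9,-5.9,0,0,0,0.02,0],[-0.9,-5.9,0,0,0,0.02,0],[-0.9,-5.9,0,0,0,0.02,0],[-0.9,-5.9,0,0,0,0.02,0]],
  ],
)

```text
time_s: 59.73
ee_pos: [0.3749, 0.2729, 0.2234]
eef_rot: [3.141, 0.001, 0.092]
force: [-6.2, -4.4, 8.2]
grip_width: 0.0118
grip_force: 15.0
```

>>> carry_out(
  plan=[
    [[-1.4,-4.4,-0.5,0,0,0.015,0],[-0.7,-4.4,0,0,0,0.015,0],[-0.7,-4.4,0,0,0,0.015,0],[-0.7,-4.4,0,0,0,0.015,0],[-0.7,-4.4,0,0,0,0.015,0],[-0.5,-3,0,0,0,0.01,0],[-0.5,-3,0,0,0,0.01,0],[-0.5,-3,0,0,0,0.01,0],[-0.5,-3,0,0,0,0.01,0],[-0.5,-3,0,0,0,0.01,0],[0,0,0,0,0,0,0]],
  ],
)

```text
time_s: 60.65
ee_pos: [0.3673, 0.3103, 0.2235]
eef_rot: [-3.141, 0.0, -0.033]
force: [-3.8, 0.9, 4.9]
grip_width: 0.0117
grip_force: 15.0
```

>>> carry_out(
  plan=[
    [[-0.2,-1.5,0,0,0,0.005,0],[-0.2,-1.5,0,0,0,0.005,0],[-0.2,-1.5,0,0,0,0.005,0],[0,0,0,0,0,0,0]],
  ],
)

```text
time_s: 60.98
ee_pos: [0.3668, 0.3146, 0.2235]
eef_rot: [-3.141, 0.001, -0.048]
force: [-5.5, -1.3, 5.5]
grip_width: 0.0114
grip_force: 15.0
```

Back at the start angle; push on slowly, feeling for the stop.

>>> carry_out(
  plan=[
    [[-0.2,-1.5,0,0,0,0.005,0],[-0.2,-1.5,0,0,0,0.005,0],[-0.2,-1.5,0,0,0,0.005,0],[0,0,0,0,0,0,0]],
  ],
)

```text
time_s: 61.32
ee_pos: [0.3663, 0.3191, 0.2235]
eef_rot: [-3.141, 0.001, -0.063]
force: [-6.8, -1.6, 6.5]
grip_width: 0.0114
grip_force: 15.0
```

>>> carry_out(
  plan=[
    [[-0.2,-1.5,0,0,0,0.005,0],[-0.2,-1.5,0,0,0,0.005,0],[0,0,0,0,0,0,0],[0,0,0,0,0,0,0]],
  ],
)

```text
time_s: 61.65
ee_pos: [0.366, 0.3221, 0.2235]
eef_rot: [-3.141, 0.001, -0.073]
force: [-7.5, -1.0, 6.5]
grip_width: 0.0114
grip_force: 15.0
```

>>> carry_out(
  plan=[
    [[0,-1,0,0,0,0.003,0],[0,-1,0,0,0,0.003,0],[0,0,0,0,0,0,0]],
  ],
)

```text
time_s: 61.9
ee_pos: [0.3658, 0.324, 0.2234]
eef_rot: [3.142, 0.002, -0.079]
force: [-9.9, -2.5, 7.0]
grip_width: 0.0115
grip_force: 15.0
```

>>> carry_out(
  plan=[
    [[0,-1,0,0,0,0.003,0],[0,-1,0,0,0,0.003,0],[0,0,0,0,0,0,0]],
  ],
)

```text
time_s: 62.15
ee_pos: [0.3657, 0.326, 0.2235]
eef_rot: [3.141, 0.003, -0.085]
force: [-12.3, -2.4, 8.7]
grip_width: 0.0115
grip_force: 15.0
```

>>> carry_out(
  plan=[
    [[-0.8,-1,-0.3,0,0,0.003,0],[-0.2,-1,0,0,0,0.003,0],[0,0,0,0,0,0,0]],
  ],
)

```text
time_s: 62.4
ee_pos: [0.3654, 0.3281, 0.2235]
eef_rot: [3.141, 0.001, -0.091]
force: [-7.5, -0.7, 4.1]
grip_width: 0.0116
grip_force: 15.0
```

>>> carry_out(
  plan=[
    [[-0.1,-1,0,0,0,0.003,0],[0,0,0,0,0,0,0]],
  ],
)

```text
time_s: 62.57
ee_pos: [0.3654, 0.329, 0.2235]
eef_rot: [3.141, 0.002, -0.094]
force: [-7.2, -1.5, 5.2]
grip_width: 0.0119
grip_force: 15.0
```

>>> carry_out(
  plan=[
    [[-0.1,-1,0,0,0,0.003,0],[0,0,0,0,0,0,0]],
  ],
)

```text
time_s: 62.73
ee_pos: [0.3653, 0.33, 0.2235]
eef_rot: [3.141, 0.002, -0.097]
force: [-8.0, -2.7, 4.0]
grip_width: 0.0118
grip_force: 15.0
```

>>> carry_out(
  plan=[
    [[-0.1,-1,0,0,0,0.003,0],[0,0,0,0,0,0,0]],
  ],
)

```text
time_s: 62.9
ee_pos: [0.3652, 0.331, 0.2235]
eef_rot: [3.141, 0.002, -0.1]
force: [-7.4, -2.1, 4.6]
grip_width: 0.0115
grip_force: 15.0
```

>>> carry_out(
  plan=[
    [[-0.1,-1,0,0,0,0.003,0],[0,0,0,0,0,0,0]],
  ],
)

```text
time_s: 63.07
ee_pos: [0.3652, 0.332, 0.2235]
eef_rot: [3.141, 0.002, -0.103]
force: [-8.3, -1.5, 5.2]
grip_width: 0.0114
grip_force: 15.0
```

>>> carry_out(
  plan=[
    [[-0.1,-1,0,0,0,0.003,0],[0,0,0,0,0,0,0]],
  ],
)

```text
time_s: 63.23
ee_pos: [0.3651, 0.333, 0.2235]
eef_rot: [3.141, 0.002, -0.106]
force: [-8.7, -2.2, 6.1]
grip_width: 0.0115
grip_force: 15.0
```

>>> carry_out(
  plan=[
    [[-0.1,-1,0,0,0,0.003,0],[-0.1,-1,0,0,0,0.003,0],[0,0,0,0,0,0,0]],
  ],
)

```text
time_s: 63.48
ee_pos: [0.3651, 0.3341, 0.2234]
eef_rot: [3.139, 0.002, -0.112]
force: [-11.4, -10.8, 9.0]
grip_width: 0.0113
grip_force: 15.0
```

```bash
python3 - <<'E'
from h import *
o=telemetry.get_obs(); print(o["ee_pos"],o["force"].round(1),o["qpos"].round(3))
w=cam("wrist"); w0=__import__("pickle").load(open("w1.pkl","rb"))
for c in (w0,w):
  g=cv2.GaussianBlur(cv2.cvtColor(c["pixels"],cv2.COLOR_RGB2GRAY),(3,3),0).astype(int)
  for v in (20,70,120,150,200): 
    r=g[v,150:245]; d=np.diff(r); k=[i for i in range(1,len(d)-1) if abs(d[i])>8 and abs(d[i])>=abs(d[i-1]) and abs(d[i])>abs(d[i+1])]
    print(v,[(150+i,int(d[i]),ray(c,150+i+.5,v,.25)[:2].round(4).tolist()) for i in k])
E
```

```text
[0.36510833 0.33407372 0.22344777] [-11.4 -10.8   9. ] [ 0.667  0.164  1.645 -0.     1.336  2.35 ]
20 [(183, -45, [0.5218, 0.3634]), (186, 49, [0.5218, 0.3608]), (208, -49, [0.5219, 0.3423]), (211, 15, [0.5219, 0.3398]), (228, 36, [0.5219, 0.3254]), (230, -19, [0.5219, 0.3238]), (232, 29, [0.5219, 0.3221])]
70 [(183, -47, [0.4829, 0.3659]), (185, 49, [0.4829, 0.3642]), (208, -48, [0.483, 0.3439]), (212, 13, [0.483, 0.3404]), (228, 27, [0.483, 0.3263]), (232, 25, [0.483, 0.3228])]
120 [(182, -48, [0.4404, 0.3696]), (185, 48, [0.4404, 0.3669]), (209, -52, [0.4405, 0.3448]), (212, 14, [0.4405, 0.342]), (220, 9, [0.4405, 0.3347]), (227, 37, [0.4405, 0.3282]), (231, 30, [0.4405, 0.3246])]
150 [(182, -49, [0.413, 0.3714]), (184, 48, [0.413, 0.3695]), (209, -50, [0.4131, 0.3459]), (212, 16, [0.4131, 0.3431]), (227, 29, [0.4131, 0.3289]), (231, 22, [0.4131, 0.3251])]
200 [(182, -45, [0.3638, 0.3747]), (197, 50, [0.3638, 0.3598]), (209, -48, [0.3638, 0.3479]), (218, 52, [0.3639, 0.339]), (232, -48, [0.3639, 0.3251])]
20 [(160, -42, [0.491, 0.3658]), (165, 55, [0.4907, 0.3633]), (190, -49, [0.
[... 155 characters left out ...]
0.3678]), (171, 53, [0.4678, 0.3647]), (194, -49, [0.4665, 0.3529]), (201, 13, [0.4661, 0.3493]), (225, 40, [0.4647, 0.3369]), (227, -27, [0.4646, 0.3359]), (230, 27, [0.4644, 0.3343])]
120 [(171, -45, [0.4432, 0.3695]), (175, 51, [0.4429, 0.3673]), (198, -48, [0.4415, 0.3549]), (205, 13, [0.4411, 0.3512]), (228, 40, [0.4397, 0.3388]), (230, -27, [0.4396, 0.3377]), (232, 29, [0.4395, 0.3366])]
150 [(174, -43, [0.4271, 0.3709]), (179, 58, [0.4268, 0.3681]), (201, -49, [0.4254, 0.3559]), (207, 15, [0.425, 0.3526]), (230, 34, [0.4236, 0.3399]), (232, -24, [0.4234, 0.3388]), (234, 31, [0.4233, 0.3377])]
200 [(180, -43, [0.3981, 0.3728]), (184, 48, [0.3978, 0.3705]), (205, -47, [0.3964, 0.3583])]
```

Force jumped to −10.8 N, and the door edge now runs parallel to the roof edge: shut. A final gentle press, then release, lift and retreat.

>>> carry_out(
  plan=[
    [[0,-0.6,0,0,0,0,0],[0,0,0,0,0,0,0],[0,0,0,0,0,0,24],[0,0,0,0,0,0,24],[0,0,0,0,0,0,24],[0,0,0,0,0,0,24],[0,0,-5,0,0,0,24],[0,0,-12,0,0,0,24],[0,0,-12,0,0,0,24],[0,0,-12,0,0,0,24],[0,0,-12,0,0,0,24],[0,0,-12,0,0,0,24],[0,0,-12,0,0,0,24],[0,0,-12,0,0,0,24],[0,0,-12,0,0,0,24],[0,5,-12,0,0,0,24],[0,20,0,0,0,0,24],[0,20,0,0,0,0,24],[0,0,0,0,0,0,24]],
  ],
)

```text
time_s: 65.12
ee_pos: [0.3611, 0.2889, 0.3375]
eef_rot: [-3.141, -0.001, -0.112]
force: [0.8, 0.2, 0.7]
grip_width: 0.0242
grip_force: 0.0
```

```bash
python3 - <<'E'
from h import *
w=cam("wrist")
g=cv2.GaussianBlur(cv2.cvtColor(w["pixels"],cv2.COLOR_RGB2GRAY),(3,3),0).astype(int)
for v in (20,70,120,170,210):
    r=g[v,60:250]; d=np.diff(r); k=[i for i in range(1,len(d)-1) if abs(d[i])>20 and abs(d[i])>=abs(d[i-1]) and abs(d[i])>abs(d[i+1])]
    print(v,[(60+i,int(d[i]),ray(w,60+i+.5,v,.25)[:2].round(4).tolist()) for i in k])
t=cam("top"); t0=__import__("pickle").load(open("c0.pkl","rb"))[0]
d=(np.abs(t["pixels"].astype(int)-t0["pixels"]).sum(2)>60)
for n,b in dict(screwdriver=(.49,-.22),servo=(.43,-.01),oil=(.68,-.22),dish=(.7,-.05),wrench=(.32,-.2),bin=(.44,-.45)).items():
    u,v=proj(t,[*b,.02])[0].astype(int); print(n,(u,v),d[v-12:v+12,u-12:u+12].sum())
E
```

```text
20 [(146, -49, [0.5289, 0.3636]), (149, 50, [0.5286, 0.361]), (164, -49, [0.5272, 0.348]), (200, 38, [0.5236, 0.3169]), (202, -36, [0.5234, 0.3151]), (205, 47, [0.5231, 0.3125])]
70 [(152, -51, [0.4887, 0.3668]), (155, 51, [0.4884, 0.3641]), (169, -51, [0.487, 0.3514]), (204, 39, [0.4834, 0.3198]), (206, -36, [0.4832, 0.318]), (208, 41, [0.483, 0.3162])]
120 [(158, -49, [0.4449, 0.3702]), (161, 51, [0.4446, 0.3674]), (174, -48, [0.4432, 0.3551]), (208, 34, [0.4396, 0.323]), (210, -32, [0.4394, 0.3211]), (212, 43, [0.4392, 0.3192])]
170 [(164, -49, [0.397, 0.374]), (167, 51, [0.3967, 0.371]), (180, -51, [0.3952, 0.3582]), (215, 57, [0.3913, 0.3236])]
210 [(169, -50, [0.3552, 0.3771]), (172, 55, [0.3549, 0.374]), (184, -51, [0.3535, 0.3617]), (191, 49, [0.3527, 0.3545])]
screwdriver (np.int64(323), np.int64(190)) 0
servo (np.int64(263), np.int64(206)) 0
oil (np.int64(323), np.int64(137)) 0
dish (np.int64(276), np.int64(131)) 0
wrench (np.int64(317), np.int64(239)) 0
bin (np.int64(389), np.int64(206)) 0
```

```bash
python3 -c "
from station import ctrl
print(ctrl.hand_in())"
```

```text
the job is handed in; nothing more can be done
None
```

All four headsets hang on the bar inside the cabinet and the door is shut. The bench items showed no movement in the top camera, and the job is handed in at about 65 s; no verdict was shown.

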